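# Load the plate rack into the drying box through its one-way flap

### The arm

A 6-joint arm with a two-finger parallel gripper is mounted at the origin on the work surface. World frame = base frame: x ahead of the robot, y to its left, z up, the work surface at z = 0. Lengths are in mm, angles in rad, forces in N, time in s.
With the tool pointing down it reaches from about 350 to 775 mm from the base axis. Payload 7.3 kg.
Tool frame: the origin (TCP) lies at the very end of the fingers, on their centre line; the grasp point (between the pads) lies 19 mm behind it (bot.grasp_offset is the distance from the TCP to the grasp point, in mm); z points along the fingers, y is the direction in which the jaws open and shut (so a half turn about z gives the same grasp; the last joint's range is limited). The gripper opens to 92 mm and grips with 3 to 60 N. Pads are 19 mm wide; open, the fingers measure 130 mm over their backs; the gripper's body (75 mm by 190 mm) begins 47 mm behind the grasp point.
Start: joints at [1.04, 0.342, 1.524, -0, 1.275, -0.146], TCP at [197.059, 486.634, 226.741] pointing down, gripper open.
Joint ranges: [-2.53, 2.53], [-0.77, 2.02], [0.04, 2.7], [-1, 4.14], [0.28, 2.66], [-3.11, 3.11]. Speed limits (rad/s): [2.57, 2.57, 3.14, 3.14, 3.14, 3.14].

### API

Orientations are given as [roll, pitch, yaw] about the fixed x, y, z axes, in that order (R = Rz(yaw) Ry(pitch) Rx(roll)).
In Python, from plant import bot gives the robot as it stands.
- The arm moves only by the tool servo_tool, never from a script. Its arguments are lists of equal length, an entry for each row: "angular": the turn, a rotation vector about the world's x, y, z in degrees, a list of three; "slide": the shift along the world's x, y, z in mm, a list of three; "grip": the opening, from -1 (shut) to 1 (fully open), so that 0 is half open. In form: {"angular": [[ax, ay, az], ...], "slide": [[dx, dy, dz], ...], "grip": [grip, ...]}. A call has 1 to 10 rows; each row is the pose to reach, as a shift and turn from the pose commanded when the call began; what a row does not reach only later rows make up. A row lasts 1/12 s, in which the tool goes at most 41.7 mm and 7.16 degrees, less where a joint would pass 70% of its speed; a pose out of reach is approached as far as the arm can. A call with a gripper value outside its range is refused whole. The fingers move at their own pace and stop on an object; the grip force is fixed at half the most. Time passes only in rows, so rows that repeat a pose let the fingers close. It gives the time, the measured TCP pose, the force and the opening at its end, in the units of the state.
- bot.get_obs(): the state, without advancing time (a new reading comes with each control period).
- bot.capture(name): name is "side" or "top" or "wrist"; returns a dict with "img" (384x512x3 uint8, blue, green, red), "range_z" (384x512 float32, mm along the optical axis (not along the pixel's ray), 0 where there is no reading), "fov_y" (degrees; the focal length in pixels is half the picture's height over the tangent of half this angle, whatever the lens; pixels are square), "cx", "cy" (the principal point, pixels), "dist" ([k1, k2, p1, p2, k3] as OpenCV has them; the pictures are not rectified), "R" (3x3) and "t" (3): a world point X has camera coordinates R X + t; the wrist camera has in their place "T_tool_cam" (4x4, takes a point from camera to tool coordinates, whose origin is the TCP and whose axes are the flange's). Camera axes: x right, y down, z forward; pixel columns grow to the right and rows downward; lengths in mm; the calibration is good to about 2 mm. A picture is of the moment at which its call begins: read the wrist's pose just before it.
- bot.close_job(): hands the job in, once; it reports no verdict.
The state is a dict: "time": time; "joint_positions": joint angles; "dq": joint speeds; "tau": joint torques, N m; "tool_pos": TCP position; "tcp_rot": TCP orientation; "contact_force": force on the tool from outside, world axes, zero at the start; "moment": the same for the moment, N m; "grip_width": finger opening in mm.
Only numpy, scipy, OpenCV 4.12 (cv2) and the standard library are available. Lean on these libraries where they do the work, as an engineer would, in place of code of your own. Each camera call takes 0.05 s, during which the arm holds its last target.

### The job

Pick up the aluminium plate rack and set it down squarely between the guide rails of the drying box's runway, tall end towards the flap, and let go of it. Then push it by its tail through the one-way flap until the whole rack is inside, nothing sticking out of the front wall, and draw back so that the flap falls shut behind it. Do not tip or drop the rack, and leave the bottle, beaker and film applicator where they are.

Things in the scene. Friction and masses are not known exactly. Their poses are not given: they have to be found in the camera images.
- rack: Loose aluminium plate rack with six glass plates, about 0.35 kg, 150 x 50 mm. Tall block at its +x end: 85 long (x), 50 wide (y), 70 high, flat sides to grip across y. Behind it a tongue 12 high runs 65 mm to -x, ending in an upright push tab 8 thick, 50 wide, 38 high. Origin: centre of the tall block's underside, z up. Starts on the table at the robot's left or right.
- rack_mid (a point): Centre of the rack's tall block, 35 mm above the rack's underside and 42.5 mm behind its front face; axes as the rack's.
- rack_tail (a point): Centre of the rear face of the push tab, the rearmost face of the rack: 107.5 mm behind rack_mid (-x), 19 mm above the underside; axes as the rack's.
- dryer: Grey fixed drying box with an aluminium runway before it. Origin: on the table under the middle of the opening, at the front wall's outer face; x points into the box (push direction), z up. Front wall 12 thick, 206 wide, 175 mm high. Inside it is clear to the back wall at x = 234 mm; clear roof 155 mm above the table. Runway and inner floor are one level surface 10 mm above the table.
- sill (a point): Point on the runway surface in the middle of the opening, in the plane of the wall's outer face; axes as the dryer's. The opening is 70 mm wide and 105 mm high, solid wall above, so an upright tool cannot follow the rack in: tilt it, tips leading.
- runway (a point): Middle of the runway surface, 110 mm before the wall, 10 mm above the table; axes as the dryer's. Runway 220 mm long (x), 84 wide. Two guide rails along x stand 12 mm above it, 10 thick, 60 mm apart inside (the rack has 5 mm each side), and go on inside the box.
- flap (a joint): Dark steel flap behind the opening: 0 = hanging shut, up to 1.35 rad as its lower edge swings into the box; it cannot swing out. Hinged at its top edge, 113 mm above the table, 16 mm behind the wall's outer face; 66 wide, 57 long, its lower edge 46 mm above the runway: the tall block lifts it, tongue and tab pass under. A light spring (0.3 to 1.3 N at its edge) shuts it.
- bottle_mid (a point): Bystander: amber glass jar with white cap, 64 mm across, 100 mm high; point half-way up. It stands on the side of the robot where the rack is not.
- beaker_mid (a point): Bystander: open glass beaker, 80 mm across, 95 mm high; point half-way up.
- applicator_mid (a point): Bystander: black film applicator, a bridge 164 mm long (y), 60 mm deep, 60 mm high, with two micrometer heads up to 120 mm; point 30 mm above the table at its centre.
Mind the look-alikes: they are no part of the job. There is more than one size of the rack; the job needs the middle-sized.

How it is judged (in metres and radians):
On the way, in this order (a step that is already met when the one before it is completed fails the run):
1. the rack stands on the runway between the rails, tall end towards the flap but not yet in it, released (y of rack_mid in the frame of dryer between -0.009 and 0.009 m and z of rack_mid in the frame of dryer between 0.039 and 0.051 m and angle between the x axis of rack and the x axis of dryer, either way round below 0.12 rad and x of rack_mid in the frame of dryer between -0.17 and -0.035 m and x of rack_tail in the frame of dryer below -0.13 m and contact force between the fingers and rack below 0.5 N and value of joint flap below 0.1 rad), for 0.2 s.
2. the rack's tall end is passing under the lifted flap (y of rack_mid in the frame of dryer between -0.009 and 0.009 m and z of rack_mid in the frame of dryer between 0.039 and 0.051 m and angle between the x axis of rack and the x axis of dryer, either way round below 0.12 rad and x of rack_mid in the frame of dryer between -0.03 and 0.11 m and value of joint flap above 0.4 rad), for 0.05 s.
At the end, for the whole second after the job is handed in: The whole rack is in the drying box, tall end first: its tail is past the outer face of the front wall; it stands level on the floor between the guide rails (within 9 mm of the middle, 0.12 rad of the box's direction), at rest; the flap hangs shut (under 0.08 rad) (y of rack_mid in the frame of dryer between -0.009 and 0.009 m and z of rack_mid in the frame of dryer between 0.039 and 0.051 m and angle between the x axis of rack and the x axis of dryer, either way round below 0.12 rad and x of rack_tail in the frame of dryer above 0 m and x of rack_mid in the frame of dryer above 0.1 m and value of joint flap below 0.08 rad and linear speed of rack below 0.01 m/s and angular speed of rack below 0.1 rad/s); the robot touches nothing.
It fails at once if the rack is tipped by more than 0.35 rad (angle between rack's own z axis and vertical above 0.35 rad).
It fails at once if the rack is dropped or thrown (over 0.6 m/s while the fingers do not hold it) (linear speed of rack above 0.6 m/s and contact force between the fingers and rack below 0.3 N).
It fails at once if bottle, beaker or film applicator moved by more than 20 mm (distance of any of bottle_mid, beaker_mid, applicator_mid from where it was at the start of the episode above 0.02 m).
It also fails if it takes over 72 s, if anything falls off the work surface, if the arm or the gripper's body presses on something with over 40 N, if the wrist force passes 120 N, or if a joint passes its speed limit or range.

## Working session

There is one attempt and no reset: what is moved stays moved. The work goes in short steps, Python scripts to look and compute and a tool call to move; the robot and the scene stay as the last step left them, time stands still between calls to the robot, and variables do not carry over. Pictures are saved under pics/ and viewed, and the job is handed in when it is done.

Besides the shell and the picture viewer there is one more tool, called after "Call:" as name(argument=value, ...) on one line, values as JSON. servo_tool: Moves the arm, as the interface text tells. Its arguments: {"type":"object","properties":{"angular":{"type":"array","items":{"type":"array","items":{"type":"number"}}},"slide":{"type":"array","items":{"type":"array","items":{"type":"number"}}},"grip":{"type":"array","items":{"type":"number"}}},"required":["angular","slide","grip"]}

```bash
mkdir -p pics; ls; python3 - <<'E'
from plant import bot
import cv2,numpy as np,pickle
print(bot.get_obs())
d={}
for n in ("side","top","wrist"):
    c=bot.capture(n); d[n]=c
    cv2.imwrite(f"pics/{n}0.png",c["img"])
    print(n,{k:v for k,v in c.items() if k not in("img","range_z")})
pickle.dump(d,open("cap0.pkl","wb"))
E
```

```text
pics
{'time': 0.0, 'joint_positions': array([ 1.04005096e+00,  3.42724569e-01,  1.52503638e+00, -7.57387896e-06,
        1.27541157e+00, -1.46010867e-01]), 'dq': array([-0.0009169 , -0.00089966, -0.00177109,  0.00068885, -0.0014555 ,
       -0.0006999 ]), 'tau': array([-2.85926275e-03, -4.31247926e+01, -2.44216686e+01,  7.15565588e-02,
        5.60635119e-02, -8.05977766e-05]), 'tool_pos': array([196.81076025, 486.25982646, 226.03725728]), 'tcp_rot': array([-3.14002854e+00, -2.22694311e-04,  2.75686019e+00]), 'contact_force': array([ 0.59721197, -0.1499792 , -0.99490762]), 'moment': array([0.00617585, 0.03429568, 0.01969283]), 'grip_width': 91.94376017600197}
side {'fov_y': 56.49329050164712, 'cx': 254.68537701959917, 'cy': 196.2709159989391, 'dist': array([-0.07914546,  0.        ,  0.        ,  0.        ,  0.        ]), 'R': array([[ 0.99990152,  0.00546139,  0.01292739],
       [ 0.01347905, -0.63015702, -0.77635073],
       [ 0.00390633,  0.77644852, -0.63016857]]), 't': array([-518.63596948,   28.99254299, 1136.26432724])}
top {'fov_y': 50.36917199960913, 'cx': 257.90762691188644, 'cy': 197.98394511814612, 'dist': array([0.00578577, 0.        , 0.        , 0.        , 0.        ]), 'R': array([[-0.00761767, -0.99957601,  0.02810281],
       [-0.99444614,  0.00462245, -0.10514522],
       [ 0.10497073, -0.0287477 , -0.99405971]]), 't': array([ -87.86440692,  525.313298  , 1248.43609344])}
wrist {'fov_y': 62.646927227071984, 'cx': 255.5461620900562, 'cy': 193.13350070069427, 'dist': array([-0.02419019,  0.        ,  0.        ,  0.        ,  0.        ]), 'T_tool_cam': array([[ 5.85560705e-05, -9.65837530e-01, -2.59148340e-01,
         6.99927720e+01],
       [ 9.99999994e-01,  8.15120828e-05, -7.78371126e-05,
         4.17740640e-01],
       [ 9.63017255e-05, -2.59148334e-01,  9.65837529e-01,
        -1.58436734e+02],
       [ 0.00000000e+00,  0.00000000e+00,  0.00000000e+00,
         1.00000000e+00]])}
```

View pics/side0.png

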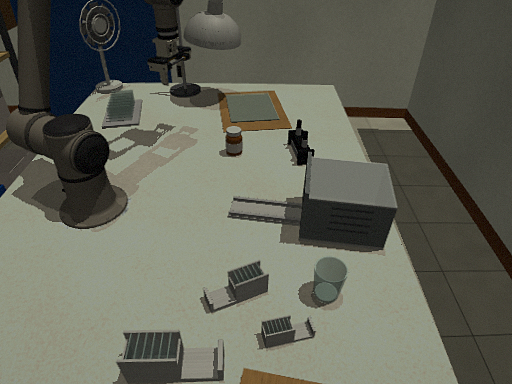

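View pics/top0.png

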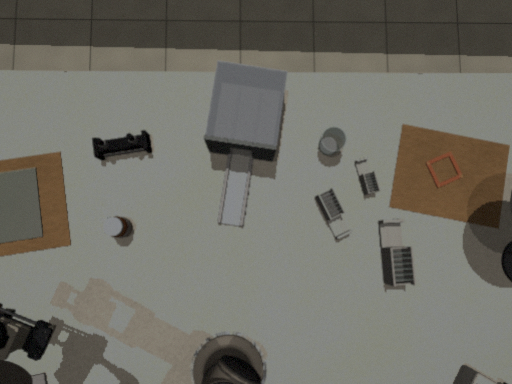

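View pics/wrist0.png

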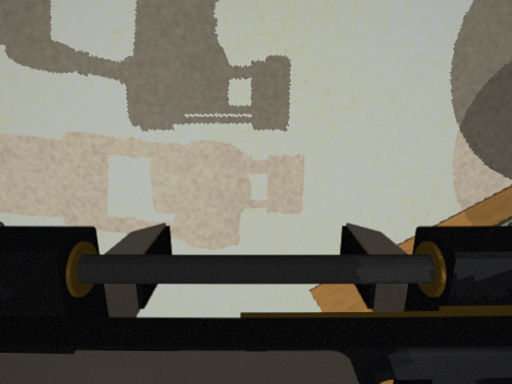

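Three rack candidates show up. In the top view they are at (330,212), (368,182) and (398,258), and in the side view at (240,285), (287,330) and (172,355). I'll measure their sizes from depth.

```bash
cat > h.py <<'E'
import numpy as np,cv2
def cloud(c,Twc=None):
    h,w=c["range_z"].shape; f=h/2/np.tan(np.radians(c["fov_y"]/2))
    K=np.array([[f,0,c["cx"]],[0,f,c["cy"]],[0,0,1]])
    u,v=np.meshgrid(np.arange(w),np.arange(h))
    p=cv2.undistortPoints(np.stack([u,v],-1).reshape(-1,1,2).astype(np.float64),K,c["dist"]).reshape(h,w,2)
    z=c["range_z"].astype(float)
    X=np.dstack([p*z[...,None],z])
    if "R" in c: W=(X-c["t"])@c["R"]
    else:
        T=Twc@c["T_tool_cam"]; W=X@T[:3,:3].T+T[:3,3]
    W[z<=0]=np.nan
    return W
def proj(c,P):
    f=384/2/np.tan(np.radians(c["fov_y"]/2)); K=np.array([[f,0,c["cx"]],[0,f,c["cy"]],[0,0,1]])
    return cv2.projectPoints(np.array(P,float).reshape(-1,1,3),cv2.Rodrigues(c["R"])[0],c["t"],K,c["dist"])[0].reshape(-1,2)
E
python3 - <<'E'
import pickle,numpy as np,cv2
from h import *
d=pickle.load(open("cap0.pkl","rb"))
t=cloud(d["top"]);s=cloud(d["side"])
print("table z top",np.nanmedian(t[240:330,260:310,2]), "side",np.nanmedian(s[330:360,350:400,2]))
for n,W in(("top",t),("side",s)):
  m=(W[...,2]>6)&(W[...,2]<130)&(W[...,0]>150)&(W[...,1]<-120)&(W[...,1]>-560)
  k,l,st,ce=cv2.connectedComponentsWithStats(m.astype(np.uint8))
  for i in range(1,k):
    if st[i,4]>60:
      p=W[l==i]; r=cv2.minAreaRect(p[:,:2].astype(np.float32))
      print(n,st[i],ce[i].round(),"zmax",np.percentile(p[:,2],98).round(1),"rect",np.round(r[0],1),np.round(r[1],1),round(r[2],1))
# dryer & bystanders
for n,W in(("top",t),("side",s)):
  m=(W[...,2]>6)&(W[...,2]<250)&(W[...,0]>350)&(W[...,1]>-250)&(W[...,1]<500)
  k,l,st,ce=cv2.connectedComponentsWithStats(m.astype(np.uint8))
  for i in range(1,k):
    if st[i,4]>60:
      p=W[l==i]; r=cv2.minAreaRect(p[:,:2].astype(np.float32))
      print(n,st[i],ce[i].round(),"zmax",np.percentile(p[:,2],98).round(1),"rect",np.round(r[0],1),np.round(r[1],1),round(r[2],1))
for n,(x0,x1,y0,y1) in {"side":(190,330,250,350),"top":(300,420,140,300)}.items():
  cv2.imwrite(f"pics/crop_{n}.png",cv2.resize(d[n]["img"][y0:y1,x0:x1],None,fx=4,fy=4,interpolation=cv2.INTER_CUBIC)[:600])
E
```

```text
table z top -0.05455041556675536 side 0.34879511378222683
top [318 126  29  29 558] [332. 139.] zmax 98.1 rect [ 707.8 -326.7] [92.7 96.8] 5.7
top [355 157  25  38 511] [366. 177.] zmax 55.6 rect [ 599.3 -433.6] [119.1  41.2] 14.3
top [314 187  38  52 898] [332. 212.] zmax 72.1 rect [ 476.2 -325.3] [149.3  52.3] 25.6
top [ 378  218   39   69 1885] [396. 254.] zmax 93.9 rect [ 356.9 -512. ] [201.4  73.5] 3.0
side [ 299  206   95   43 2950] [344. 227.] zmax 127.6 rect [ 763.7 -158.7] [ 18.3 242. ] 78.7
side [ 313  255   35   48 1282] [329. 278.] zmax 96.3 rect [ 697.2 -323.1] [77.7 79.3] 24.3
side [ 204  260   65   52 1702] [238. 286.] zmax 70.9 rect [ 474.1 -329.6] [150.2  54. ] 25.4
side [ 261  315   55   33 1174] [285. 330.] zmax 54.5 rect [ 595.2 -440.5] [114.9  41.3] 14.0
side [ 116  329  108   53 4438] [168. 358.] zmax 93.2 rect [ 356.7 -515.7] [199.4  69.4] 3.1
top [ 203   60   84  166 8304] [243. 127.] zmax 175.2 rect [674.9 -29.9] [239.1 461.1] 81.1
top [  92  130   60   30 1048] [121. 145.] zmax 120.8 rect [695.7 343.6] [ 66.1 184.6] 9.2
top [102 216  30  22 534] [117. 227.] zmax 104.7 rect [429.7 342.6] [62.6 85.9] 33.6
side [ 228  119  169  130 9616] [331. 199.] zmax 168.0 rect [748.  102.8] [533.8 480.2] 65.2
side [225 126  17  30 442] [233. 140.] zmax 101.5 rect [434.  326.2] [61.9 62.3] 6.4
```

```bash
ls pics; python3 -c "
import cv2;print(cv2.imread('pics/crop_side.png').shape,cv2.imread('pics/crop_top.png').shape)"
```

```text
crop_side.png
crop_top.png
side0.png
top0.png
wrist0.png
(400, 560, 3) (600, 480, 3)
```

View pics/crop_side.png

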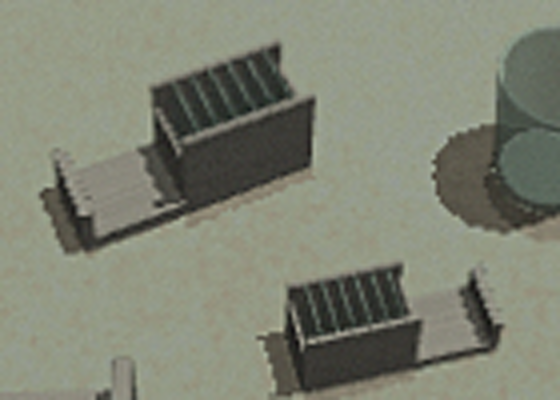

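View pics/crop_top.png

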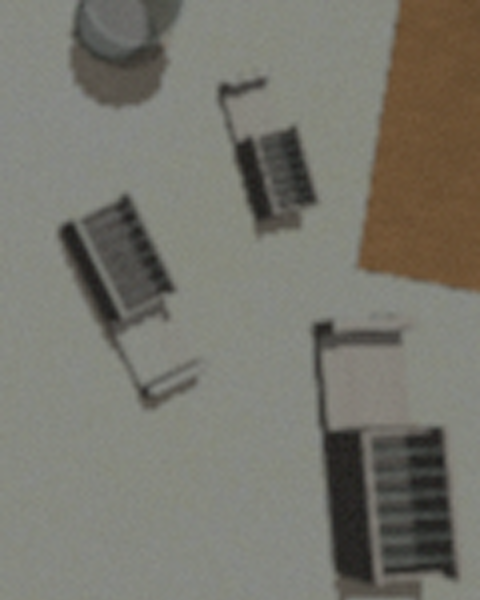

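Of the three racks, the one at top (332,212) / side (238,286) measures 150 x 52 x 71 mm. The small one at top (366,177) is about 117 x 41 x 55, and the large one at top (396,254) about 200 x 72 x 94. So the (332,212) rack is the middle-sized one; the crop shows its tall block towards +x,+y and its tab at the lower right. Next I'll fit the poses precisely.

```bash
cat > fit.py <<'E'
import pickle,numpy as np,cv2
from h import *
def rackfit(W,box=(380,580,-420,-230),z0=58,z1=80):
    m=(W[...,2]>z0)&(W[...,2]<z1)&(W[...,0]>box[0])&(W[...,0]<box[1])&(W[...,1]>box[2])&(W[...,1]<box[3])
    return cv2.minAreaRect(W[m][:,:2].astype(np.float32)),m.sum(),W[m]
E
python3 - <<'E'
from fit import *
d=pickle.load(open("cap0.pkl","rb"))
C={n:cloud(d[n]) for n in("top","side")}
for n,W in C.items():
    r,k,p=rackfit(W); print(n,"block top",r,k,"zmed",np.median(p[:,2]))
    m=(W[...,2]>160)&(W[...,2]<190)&(W[...,0]>500)&(W[...,1]>-250)&(W[...,1]<250)
    p=W[m]; print(" dryer roof",cv2.minAreaRect(p[:,:2].astype(np.float32)),"z",np.median(p[:,2]))
    # runway
    m=(W[...,2]>5)&(W[...,2]<30)&(W[...,0]>380)&(W[...,0]<640)&(W[...,1]>-60)&(W[...,1]<120)
    p=W[m]; print(" runway",cv2.minAreaRect(p[:,:2].astype(np.float32)),m.sum())
    q=p[p[:,2]>16]; print(" rails",cv2.minAreaRect(q[:,:2].astype(np.float32)),len(q))
    q=p[p[:,2]<16]; print(" floor",cv2.minAreaRect(q[:,:2].astype(np.float32)),len(q),np.median(q[:,2]))
im=d["top"]["img"][55:235,180:310]; cv2.imwrite("pics/dry_top.png",cv2.resize(im,None,fx=3.3,fy=3.3,interpolation=cv2.INTER_CUBIC))
im=d["side"]["img"][145:260,215:405]; cv2.imwrite("pics/dry_side.png",cv2.resize(im,None,fx=4,fy=4,interpolation=cv2.INTER_CUBIC))
E
```

```text
top block top ((505.4671936035156, -311.59893798828125), (83.99465942382812, 51.60576248168945), 25.66744613647461) 182 zmed 69.1805303968955
 dryer roof ((780.854248046875, -53.64398193359375), (205.62167358398438, 240.62437438964844), 81.1571044921875) z 161.7016910479086
 runway ((510.11468505859375, 30.707237243652344), (257.7399597167969, 180.0064697265625), 0.7770761847496033) 1667
 rails ((542.3560791015625, -16.11996078491211), (79.99248504638672, 194.55691528320312), 81.32211303710938) 373
 floor ((510.11468505859375, 30.707237243652344), (257.7399597167969, 180.0064697265625), 0.7770761847496033) 1294 10.224773338942704
side block top ((503.0969543457031, -315.4084777832031), (86.12869262695312, 52.29334259033203), 24.72441864013672) 462 zmed 67.19130664958487
 dryer roof ((778.8623657226562, -59.257965087890625), (207.1600799560547, 240.7809600830078), 81.27310943603516) z 160.7382871881282
 runway ((541.4926147460938, -23.866897583007812), (85.76226043701172, 201.77322387695312), 81.21426391601562) 1130
 rails ((538.4833374023438, -22.17955780029297), (83.34648132324219, 193.02821350097656), 81.21426391601562) 298
 floor ((541.0057373046875, -27.046146392822266), (79.07740020751953, 201.70220947265625), 81.38223266601562) 832 9.48331094555921
```

View pics/dry_top.png

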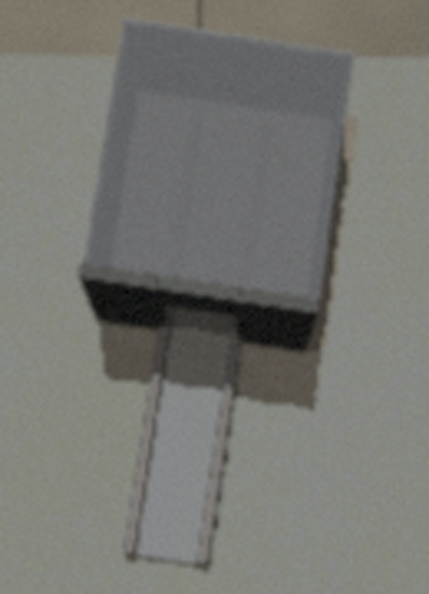

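View pics/dry_side.png

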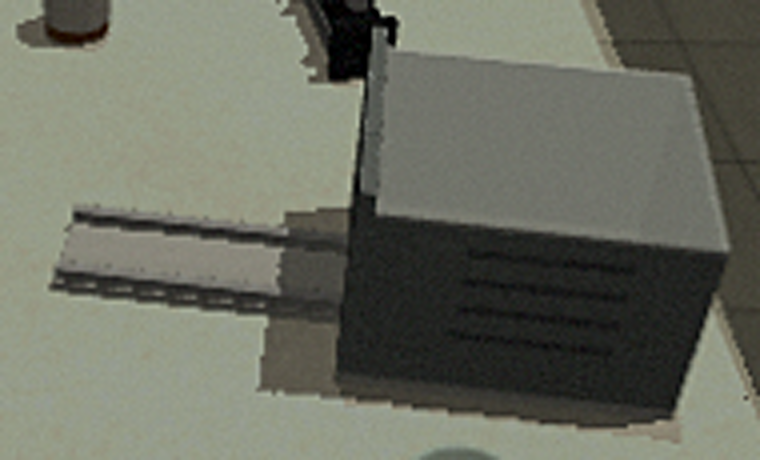

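Rack: mid is about (504,-313), yaw about 25.2°. Dryer: yaw about -8.75°, wall origin about (661,-38). The top and side cameras disagree by about 4 mm in y, so I'll view the runway with the wrist camera on the way to the rack.

Call:
servo_tool(angular=[[0,0,2],[0,0,4],[0,0,6],[0,0,8],[0,0,10],[0,0,12],[0,0,13.3],[0,0,13.3],[0,0,13.3],[0,0,13.3]], slide=[[23,-33,24],[46,-66,34],[69,-99,44],[92,-132,44],[115,-165,44],[138,-198,44],[161,-231,44],[184,-264,44],[207,-297,44],[230,-330,44]], grip=[1,1,1,1,1,1,1,1,1,1])

```text
time: 0.98
tool_pos: [427.7, 154.8, 270.7]
tcp_rot: [3.141, -0.0, 2.989]
contact_force: [1.5, 1.0, 0.0]
grip_width: 91.7
```

Call:
servo_tool(angular=[[0,0,0],[0,0,0],[0,0,0],[0,0,0],[0,0,0],[0,0,0],[0,0,0],[0,0,0]], slide=[[23,-33,0],[46,-66,0],[69,-99,0],[92,-132,0],[115,-165,0],[125,-177,0],[125,-177,0],[125,-177,0]], grip=[1,1,1,1,1,1,1,1])

```text
time: 1.65
tool_pos: [551.9, -20.9, 269.9]
tcp_rot: [3.141, -0.002, 2.987]
contact_force: [-0.3, 0.2, -0.3]
grip_width: 91.9
```

```bash
cat >> h.py <<'E'
from scipy.spatial.transform import Rotation as Ro
def pose(o):
    T=np.eye(4);T[:3,:3]=Ro.from_euler("xyz",o["tcp_rot"]).as_matrix();T[:3,3]=o["tool_pos"];return T
E
python3 - <<'E'
from plant import bot
from h import *
import pickle
o=bot.get_obs();c=bot.capture("wrist");W=cloud(c,pose(o))
print(o["time"],o["tool_pos"],o["tcp_rot"],o["joint_positions"])
pickle.dump((o,c),open("w1.pkl","wb"));cv2.imwrite("pics/w1.png",c["img"])
p=W.reshape(-1,3);ok=np.isfinite(p).all(1);p=p[ok]
print("table",np.median(p[np.abs(p[:,2])<6][:,2]))
print(len(p))
E
```

```text
1.65 [551.90019391 -20.89611189 269.88124616] [ 3.14109489e+00 -1.83620461e-03  2.98714476e+00] [-1.76886205e-01  3.64872490e-01  1.36982309e+00  4.62495320e-04
  1.40874400e+00 -1.59330922e+00]
table 0.4761189516644322
195778
```

View pics/w1.png

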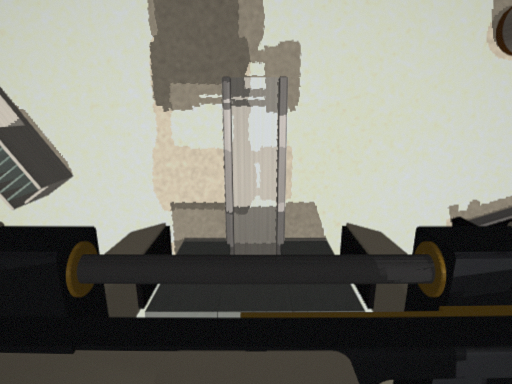

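The wrist view shows the runway rails at columns 228 and 283, rows 77 to 240, with the wall foot at about row 240 and the middle rack at left (20,160). I'll fit the runway and wall from this depth image.

```bash
python3 - <<'E'
from h import *
import pickle
o,c=pickle.load(open("w1.pkl","rb"));W=cloud(c,pose(o))
p=W.reshape(-1,3);p=p[np.isfinite(p).all(1)]
m=(p[:,0]>400)&(p[:,0]<655)&(p[:,1]>-110)&(p[:,1]<70)
p=p[m]
q=p[(p[:,2]>18)&(p[:,2]<26)]
r=cv2.minAreaRect(q[:,:2].astype(np.float32));print("rails",r,len(q),np.median(q[:,2]))
q=p[(p[:,2]>7)&(p[:,2]<13)];r=cv2.minAreaRect(q[:,:2].astype(np.float32));print("floor",r,len(q),np.median(q[:,2]))
th=np.radians(-8.8)
# rotated frame hist of rail-height points, scan yaw for sharpest
best=None
q=p[(p[:,2]>18)&(p[:,2]<26)&(p[:,0]<640)]
for a in np.arange(-12,-5,.05):
    t=np.radians(a);v=-np.sin(t)*q[:,0]+np.cos(t)*q[:,1]
    # two cluster variance
    md=(v.min()+v.max())/2;s=v[v<md].var()+v[v>=md].var()
    if best is None or s<best[0]: best=(s,a,v[v<md].mean(),v[v>=md].mean(),v.min(),v.max(),np.percentile(v,[1,99]))
print(best)
a=np.radians(best[1]);ux=np.array([np.cos(a),np.sin(a)]);uy=np.array([-np.sin(a),np.cos(a)])
u=q[:,:2]@ux;print("rail u range",np.percentile(u,[.2,1,99]))
# wall: points above 30
full=W.reshape(-1,3);full=full[np.isfinite(full).all(1)]
w=full[(full[:,2]>25)&(full[:,2]<150)&(full[:,0]>600)];w=w[(np.abs(w[:,:2]@uy-(best[2]+best[3])/2)<100)]
print("wall u",len(w),np.percentile(w[:,:2]@ux,[1,25,50,75,99]) if len(w) else None)
w=full[(full[:,2]>165)&(full[:,2]<185)&(full[:,0]>600)];print("top",len(w),np.percentile(w[:,:2]@ux,[1,5,50]),np.percentile(w[:,:2]@uy,[1,99]))
E
```

```text
rails ((551.7424926757812, -35.837684631347656), (110.51533508300781, 221.38253784179688), 80.28704071044922) 2578 22.3072884061107
floor ((551.482177734375, -35.489356994628906), (112.98269653320312, 222.42808532714844), 80.53755187988281) 7475 10.520330141192517
(np.float64(17.099744164489884), np.float64(-8.749999999999954), np.float64(27.777744279755947), np.float64(97.35573371684804), np.float64(22.50289804712093), np.float64(102.65659769915656), array([ 22.78339385, 102.29801963]))
rail u range [440.88873865 442.13770536 638.36225505]
wall u 3286 [658.66532763 659.38101231 659.73573325 660.17923218 661.12825527]
top 1974 [658.74944559 659.05124612 659.89756829] [-38.11936932 161.83813481]
```

The runway fit agrees well: yaw -8.75°, origin about (661.5,-38.5). Now I'll go above the rack.

Call:
servo_tool(angular=[[0,0,4],[0,0,8],[0,0,13],[0,0,18],[0,0,23],[0,0,28],[0,0,32],[0,0,34],[0,0,34],[0,0,34]], slide=[[-6,-35,0],[-12,-70,0],[-18,-105,0],[-24,-140,0],[-30,-180,0],[-36,-220,0],[-42,-256,-10],[-47,-292,-30],[-47,-292,-50],[-47,-292,-50]], grip=[1,1,1,1,1,1,1,1,1,1])

```text
time: 2.53
tool_pos: [503.0, -311.3, 216.7]
tcp_rot: [3.134, -0.003, -2.702]
contact_force: [-0.1, 1.7, -1.3]
grip_width: 91.7
```

Call:
servo_tool(angular=[[0,0,0],[0,0,0]], slide=[[0,0,0],[0,0,0]], grip=[1,1])

```text
time: 2.7
tool_pos: [505.9, -310.8, 222.3]
tcp_rot: [-3.141, 0.001, -2.699]
contact_force: [0.7, 0.3, 0.6]
grip_width: 91.9
```

```bash
python3 - <<'E'
from plant import bot
from h import *
import pickle
o=bot.get_obs();c=bot.capture("wrist");W=cloud(c,pose(o))
print(o["time"],o["tool_pos"],o["tcp_rot"],np.degrees(o["tcp_rot"][2]),o["joint_positions"])
pickle.dump((o,c),open("w2.pkl","wb"));cv2.imwrite("pics/w2.png",c["img"])
p=W.reshape(-1,3);p=p[np.isfinite(p).all(1)]
p=p[(p[:,0]>380)&(p[:,0]<580)&(p[:,1]>-420)&(p[:,1]<-230)]
print("table",np.median(p[np.abs(p[:,2])<5][:,2]))
for lo,hi in((64,76),(6,80)):
    q=p[(p[:,2]>lo)&(p[:,2]<hi)];print(lo,len(q),cv2.minAreaRect(q[:,:2].astype(np.float32)),np.percentile(q[:,2],95))
E
```

```text
2.7 [ 505.86695487 -310.79148534  222.26337547] [-3.14054457e+00  9.56552767e-04 -2.69885169e+00] -154.63281165510037 [-6.80182164e-01  4.71549840e-01  1.33397540e+00  4.19985446e-04
  1.33470849e+00 -2.69381691e+00]
table 0.5156628963573269
64 1481 ((504.0841064453125, -315.27081298828125), (84.3517837524414, 50.03476333618164), 25.3642520904541) 71.36136700836516
6 6926 ((474.88714599609375, -329.13128662109375), (149.7261505126953, 50.0493278503418), 25.405595779418945) 70.56702568115807
```

View pics/w2.png

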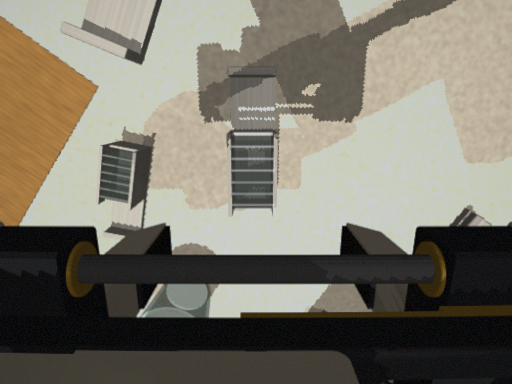

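The rack is directly below at pixels (253,172) for the block and (253,95) for the tongue. Its fitted mid is (504.2,-315.1), yaw 25.4°. I'll align and descend to just above it.

Call:
servo_tool(angular=[[0,0,0.1],[0,0,0.1],[0,0,0.1],[0,0,0.1],[0,0,0.1],[0,0,0.1],[0,0,0.1],[0,0,0.1]], slide=[[-5.4,-4.7,0],[-5.4,-4.7,-25],[-5.4,-4.7,-50],[-5.4,-4.7,-75],[-5.4,-4.7,-100],[-5.4,-4.7,-110],[-5.4,-4.7,-110],[-5.4,-4.7,-110]], grip=[1,1,1,1,1,1,1,1])

```text
time: 3.42
tool_pos: [500.1, -317.2, 111.8]
tcp_rot: [-3.141, 0.0, -2.699]
contact_force: [-0.4, -0.2, 0.4]
grip_width: 91.8
```

Call:
servo_tool(angular=[[0,0,0],[0,0,0],[0,0,0],[0,0,0],[0,0,0],[0,0,0],[0,0,0],[0,0,0]], slide=[[0,0,-18],[0,0,-36],[0,0,-54],[0,0,-70],[0,0,-80],[0,0,-84],[0,0,-84],[0,0,-84]], grip=[1,1,1,1,1,1,1,1])

```text
time: 4.08
tool_pos: [500.4, -317.6, 28.0]
tcp_rot: [-3.14, 0.001, -2.699]
contact_force: [0.2, -0.3, 0.0]
grip_width: 92.0
```

Call:
servo_tool(angular=[[0,0,0],[0,0,0],[0,0,0],[0,0,0],[0,0,0],[0,0,0],[0,0,0],[0,0,0]], slide=[[0,0,0],[0,0,0],[0,0,0],[0,0,0],[0,0,0],[0,0,0],[0,0,0],[0,0,0]], grip=[0.5,0.3,0.1,0,-0.1,-0.3,-0.5,-0.5])

```text
time: 4.75
tool_pos: [499.7, -317.2, 26.8]
tcp_rot: [-3.141, 0.0, -2.699]
contact_force: [0.7, -0.1, 0.2]
grip_width: 49.9
```

Gripped at 49.9 mm. Lift and check.

Call:
servo_tool(angular=[[0,0,0],[0,0,0],[0,0,0],[0,0,0],[0,0,0],[0,0,0],[0,0,0],[0,0,0]], slide=[[0,0,0],[0,0,5],[0,0,15],[0,0,30],[0,0,50],[0,0,70],[0,0,75],[0,0,75]], grip=[-0.5,-0.5,-0.5,-0.5,-0.5,-0.5,-0.5,-0.5])

```text
time: 5.42
tool_pos: [500.4, -317.7, 103.7]
tcp_rot: [-3.138, 0.002, -2.699]
contact_force: [0.5, 0.0, -4.2]
grip_width: 49.9
```

Call:
servo_tool(angular=[[0,0,-3],[0,0,-7],[0,0,-12],[0,0,-17],[0,0,-22],[0,0,-27],[0,0,-31],[0,0,-34.1],[0,0,-34.1],[0,0,-34.1]], slide=[[4,18,0],[8,40,0],[12,65,0],[16,92,0],[20,120,0],[25,150,0],[30,178,0],[35,200,0],[40,215,0],[40,217,0]], grip=[-0.5,-0.5,-0.5,-0.5,-0.5,-0.5,-0.5,-0.5,-0.5,-0.5])

```text
time: 6.25
tool_pos: [539.4, -97.0, 100.5]
tcp_rot: [3.14, -0.002, 2.992]
contact_force: [0.3, -0.1, -4.1]
grip_width: 49.9
```

```bash
python3 - <<'E'
from plant import bot
import cv2
print(bot.get_obs())
for n in("side","wrist"): cv2.imwrite(f"pics/{n}3.png",bot.capture(n)["img"])
E
```

```text
{'time': 6.25, 'joint_positions': array([-3.18386432e-01,  5.15510863e-01,  1.62791889e+00,  1.17178097e-03,
        1.00059572e+00, -1.73980374e+00]), 'dq': array([-0.00644113, -0.00761453,  0.01067862, -0.02685382, -0.00762685,
       -0.0110323 ]), 'tau': array([ 6.61588591e-01, -4.99025166e+01, -2.14957631e+01,  4.39584372e-02,
        1.83788859e-01,  4.33436232e-01]), 'tool_pos': array([539.36443999, -97.00102285, 100.46744771]), 'tcp_rot': array([ 3.14021257e+00, -2.23280118e-03,  2.99158145e+00]), 'contact_force': array([ 0.28299945, -0.13905558, -4.10179248]), 'moment': array([ 0.01485063,  0.0288463 , -0.01530572]), 'grip_width': 49.85573317750934}
```

View pics/side3.png

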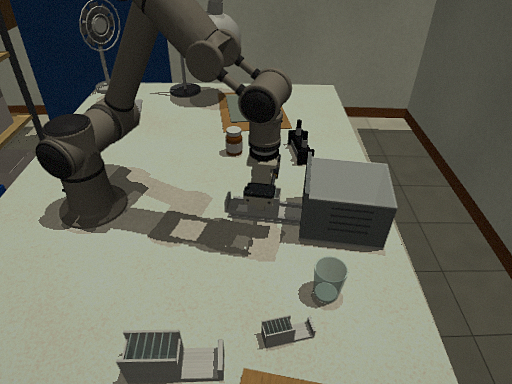

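View pics/wrist3.png

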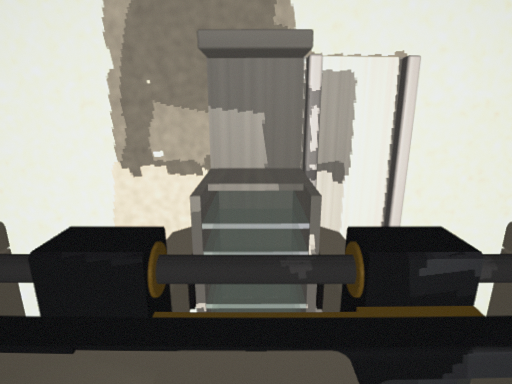

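The rack hangs level and straight between the fingers: tab at rows 30-55, columns 198-312, with the rails to its right. Next I'll move over the runway and check the alignment in the same picture.

Call:
servo_tool(angular=[[0,0,0],[0,0,0],[0,0,0],[0,0,0],[0,0,0],[0,0,0],[0,0,0]], slide=[[10,18,0],[20,38,0],[32,58,0],[42.7,73.8,-10],[42.7,73.8,-25],[42.7,73.8,-30],[42.7,73.8,-30]], grip=[-0.5,-0.5,-0.5,-0.5,-0.5,-0.5,-0.5])

```text
time: 6.93
tool_pos: [580.7, -27.1, 69.6]
tcp_rot: [-3.141, -0.005, 2.988]
contact_force: [0.4, -0.2, -3.9]
grip_width: 50.0
```

Call:
servo_tool(angular=[[0,0,0],[0,0,0]], slide=[[0,0,0],[0,0,0]], grip=[-0.5,-0.5])

```text
time: 7.1
tool_pos: [582.5, -27.4, 72.3]
tcp_rot: [-3.142, 0.001, 2.988]
contact_force: [1.1, 0.6, -3.8]
grip_width: 49.8
```

```bash
python3 - <<'E'
from plant import bot
from h import *
import pickle
o=bot.get_obs();c=bot.capture("wrist");W=cloud(c,pose(o))
pickle.dump((o,c),open("w4.pkl","wb"));cv2.imwrite("pics/w4.png",c["img"])
print(o["tool_pos"],np.degrees(o["tcp_rot"]),o["contact_force"])
a=np.radians(-8.75);ux=np.array([np.cos(a),np.sin(a)]);uy=np.array([-np.sin(a),np.cos(a)]);O=np.array([661.5,-38.5])
D=np.dstack([(W[...,:2]-O)@ux,(W[...,:2]-O)@uy,W[...,2]])
p=D.reshape(-1,3);p=p[np.isfinite(p).all(1)]
q=p[(p[:,2]>50)&(p[:,2]<120)&(p[:,0]>-210)&(p[:,0]<-120)&(abs(p[:,1])<40)]
print("tongue/tab",len(q),np.percentile(q[:,0],[1,99]),np.percentile(q[:,1],[1,50,99]))
tab=q[q[:,2]>75];print("tab z",np.percentile(tab[:,2],[5,50,99]),np.percentile(tab[:,0],[1,50,99]),np.percentile(tab[:,1],[1,99]))
tg=q[q[:,2]<70];print("tongue z",np.percentile(tg[:,2],[5,50,99]))
for x in(-185,-165,-145):
    s=q[abs(q[:,0]-x)<8];print(x,np.percentile(s[:,1],[1,99]).round(1),np.percentile(s[:,2],[50]))
r=p[(p[:,2]>18)&(p[:,2]<27)&(abs(p[:,1])<60)&(p[:,0]<-60)]
for sg in(-1,1):
    s=r[r[:,1]*sg>0];print("rail",len(s),np.percentile(s[:,0],[1,99]).round(1),np.percentile(s[:,1],[2,50,98]).round(1),np.polyfit(s[:,0],s[:,1],1) if len(s)>30 else None)
E
```

```text
[582.47435343 -27.3741006   72.26854126] [-1.79994700e+02  3.93341743e-02  1.71175838e+02] [ 1.09616139  0.55117626 -3.79766628]
tongue/tab 13280 [-182.35934294 -120.6918775 ] [-25.2187738   -0.72899664  23.82000332]
tab z [78.21167202 83.69203707 85.34520746] [-182.79066391 -178.29597612 -174.95238217] [-25.12501828  23.72000922]
tongue z [56.84871237 57.94073276 67.18350689]
-185 [-25.1  23.8] [83.84453525]
-165 [-25.3  23.9] [57.87946771]
-145 [-25.2  23.9] [57.92879018]
rail 2300 [-211.8 -105. ] [-39.8 -35.6 -30.5] [-6.14031056e-03 -3.63990306e+01]
rail 2671 [-211.5 -104.2] [30.1 35.1 39.8] [-1.97811573e-03  3.46278175e+01]
```

View pics/w4.png

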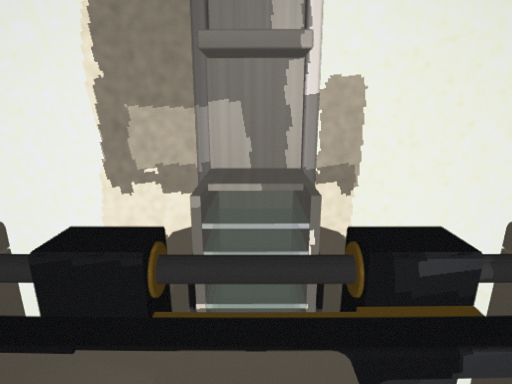

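The rack is centred over the runway: tongue y from -25.2 to 23.9, rail inner faces at about ±30, tail at -182.5. I'll lower it now.

Call:
servo_tool(angular=[[0,0,0],[0,0,0],[0,0,0],[0,0,0],[0,0,0],[0,0,0],[0,0,0],[0,0,0],[0,0,0],[0,0,0]], slide=[[0,0.3,-6],[0,0.3,-12],[0,0.3,-18],[0,0.3,-23],[0,0.3,-27],[0,0.3,-30],[0,0.3,-32],[0,0.3,-34],[0,0.3,-34.5],[0,0.3,-34.5]], grip=[-0.5,-0.5,-0.5,-0.5,-0.5,-0.5,-0.5,-0.5,-0.5,-0.5])

```text
time: 7.98
tool_pos: [582.4, -26.0, 37.2]
tcp_rot: [3.141, 0.0, 2.989]
contact_force: [-0.4, 0.4, -3.4]
grip_width: 50.1
```

Call:
servo_tool(angular=[[0,0,0],[0,0,0],[0,0,0]], slide=[[0,0,-0.5],[0,0,-0.5],[0,0,-0.5]], grip=[-0.5,-0.5,-0.5])

```text
time: 8.23
tool_pos: [582.4, -26.0, 36.9]
tcp_rot: [3.141, 0.0, 2.989]
contact_force: [0.6, -0.5, -3.0]
grip_width: 50.2
```

Call:
servo_tool(angular=[[0,0,0],[0,0,0],[0,0,0],[0,0,0]], slide=[[0,0,-0.4],[0,0,-0.8],[0,0,-0.8],[0,0,-0.8]], grip=[-0.5,-0.5,-0.5,-0.5])

```text
time: 8.57
tool_pos: [582.5, -26.0, 36.8]
tcp_rot: [3.142, 0.001, 2.989]
contact_force: [-2.6, 0.4, 5.3]
grip_width: 49.8
```

Seated, with a light upward force. Opening the gripper.

Call:
servo_tool(angular=[[0,0,0],[0,0,0],[0,0,0],[0,0,0],[0,0,0],[0,0,0]], slide=[[0,0,0],[0,0,0],[0,0,0],[0,0,0],[0,0,0],[0,0,0]], grip=[0.3,0.5,0.7,0.7,0.7,0.7])

```text
time: 9.07
tool_pos: [582.4, -26.0, 35.8]
tcp_rot: [3.141, -0.0, 2.989]
contact_force: [0.2, -1.7, 0.2]
grip_width: 77.5
```

Call:
servo_tool(angular=[[0,0,0],[0,0,0],[0,0,0],[0,0,0],[0,0,0],[0,0,0],[0,0,0],[0,0,0]], slide=[[0,0,5],[0,0,15],[0,0,30],[0,0,50],[0,0,75],[0,0,100],[0,0,110],[0,0,110]], grip=[0.7,0.7,0.7,0.7,0.7,0.7,0.7,0.7])

```text
time: 9.73
tool_pos: [584.0, -26.2, 149.4]
tcp_rot: [-3.142, 0.006, 2.989]
contact_force: [0.4, 0.4, 0.2]
grip_width: 78.2
```

```bash
cat > chk.py <<'E'
from plant import bot
from h import *
import sys
tag=sys.argv[1]
o=bot.get_obs();c=bot.capture("wrist");W=cloud(c,pose(o))
cv2.imwrite(f"pics/w{tag}.png",c["img"])
print(o["time"],o["tool_pos"],np.degrees(o["tcp_rot"]),o["contact_force"],o["grip_width"],o["joint_positions"].round(3))
a=np.radians(-8.75);ux=np.array([np.cos(a),np.sin(a)]);uy=np.array([-np.sin(a),np.cos(a)]);O=np.array([661.5,-38.5])
for n,W in(("wrist",W),)+tuple((n,cloud(bot.capture(n))) for n in("top","side")):
    D=np.dstack([(W[...,:2]-O)@ux,(W[...,:2]-O)@uy,W[...,2]])
    p=D.reshape(-1,3);p=p[np.isfinite(p).all(1)]
    p=p[(abs(p[:,1])<28)&(p[:,0]>-240)&(p[:,0]<-3)]
    for nm,lo,hi in(("block",70,86),("tab",40,54),("tongue",17,27)):
        q=p[(p[:,2]>lo)&(p[:,2]<hi)]
        if len(q)>30: print(n,nm,len(q),"x",np.percentile(q[:,0],[1,99]).round(1),"y",np.percentile(q[:,1],[1,99]).round(1),"z",np.median(q[:,2]).round(1))
E
python3 chk.py 5
```

```text
9.7333 [584.02511921 -26.23234412 149.36449329] [-179.99570721    0.36995126  171.25755852] [0.37610198 0.36871626 0.16230318] 78.17271616212878 [-0.176  0.515  1.473  0.     1.148 -1.594]
wrist block 3322 x [-117.5  -38.6] y [-24.   25.5] z 79.3
wrist tab 1610 x [-183.2  -58.2] y [-23.5  24.3] z 48.2
wrist tongue 4174 x [-175.2 -106.5] y [-23.9  25.1] z 22.5
top block 50 x [-116.5  -90.2] y [-20.6  27.7] z 79.8
top tongue 133 x [-137.8  -81.5] y [-20.2  27.1] z 22.1
side block 215 x [-119.5  -37. ] y [-27.3  24.9] z 77.0
side tab 182 x [-184.  -35.] y [-27.6  23.9] z 47.5
side tongue 278 x [-183.   -35.1] y [-27.6  27.5] z 21.1
```

View pics/w5.png

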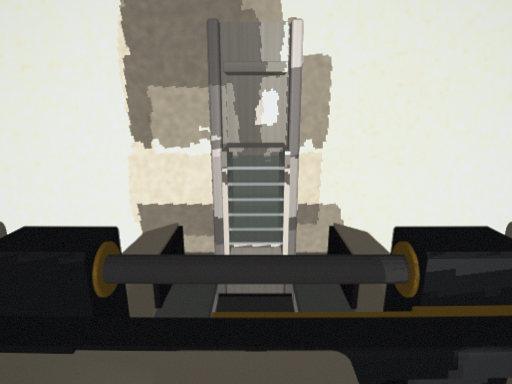

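The rack stands flat: block top z 79, tongue 22.5, centred within 1 mm, tail at -183. Now I'll draw back behind the tail, shut the fingers, and try a tilt up high to learn the arm's wrist limits before pushing.

Call:
servo_tool(angular=[[0,0,0],[0,0,0],[0,0,0],[0,0,0],[0,0,0],[0,0,0]], slide=[[-30,4.6,0],[-60,9.2,0],[-90,13.8,0],[-120,18.4,0],[-143,22,0],[-143,22,0]], grip=[-1,-1,-1,-1,-1,-1])

```text
time: 10.38
tool_pos: [433.8, -2.8, 144.1]
tcp_rot: [3.141, -0.008, 2.989]
contact_force: [0.7, 0.2, 0.5]
grip_width: 42.9
```

```bash
python3 - <<'E'
from plant import bot
o=bot.get_obs();print(o["time"],o["tool_pos"].tolist(),o["tcp_rot"].tolist(),o["joint_positions"].tolist(),o["grip_width"])
E
```

```text
10.3833 [433.8469804889104, -2.767529821586201, 144.14354330652174] [3.14121902621437, -0.007588508474573041, 2.9893043707079037] [-0.18349914889637392, 0.2763003273322898, 1.8771003168657112, 0.0001628267034780166, 0.9957884873114533, -1.6020948460651645] 42.94185846226046
```

Call:
servo_tool(angular=[[-1,-6.5,0],[-2,-13,0],[-3,-19.5,0],[-3.8,-24.7,0],[-3.8,-24.7,0],[-3.8,-24.7,0]], slide=[[0,0,0],[0,0,0],[0,0,0],[0,0,0],[0,0,0],[0,0,0]], grip=[-1,-1,-1,-1,-1,-1])

```text
time: 10.88
tool_pos: [438.6, -3.8, 145.1]
tcp_rot: [3.141, 0.432, 2.989]
contact_force: [0.6, 0.4, 0.4]
grip_width: 3.3
```

```bash
python3 - <<'E'
from plant import bot
o=bot.get_obs();print(o["time"],o["tool_pos"].tolist(),o["tcp_rot"].tolist(),o["joint_positions"].tolist(),o["grip_width"])
E
```

```text
10.8833 [438.57364886698446, -3.8391202460149927, 145.08920380107244] [3.1412529308187587, 0.43188719565897626, 2.9886357583601715] [-0.19798642812327227, 0.10172161968289413, 2.2180454195077197, 0.05037838130370419, 0.3907846449256695, -1.6582823322432712] 3.264148747099052
```

```bash
cat > kin.py <<'E'
import numpy as np
from scipy.spatial.transform import Rotation as Ro
from scipy.optimize import least_squares
Rz=lambda a:Ro.from_euler("z",a).as_matrix()
Ry=lambda a:Ro.from_euler("y",a).as_matrix()
X=lambda *v:np.array(v,float)
def fk(q,P):
    h,r0,e,L1,b,L2,d,wx=P
    R=Rz(q[0]); p=X(0,0,h)+R@X(r0,e,0)
    R=R@Ry(q[1]); p=p+R@X(0,0,L1)
    R=R@Ry(q[2]); p=p+R@X(b,0,L2)
    R=R@Rz(q[3]); R=R@Ry(q[4]); p=p+R@X(wx,0,d)
    R=R@Rz(q[5]+CY)
    return p,R
CY=0
S=[([1.04005096,.342724569,1.52503638,0,1.27541157,-.146010867],[196.81,486.26,226.04],[-3.14,0,2.75686]),
([-.176886,.364872,1.369823,.00046,1.408744,-1.593309],[551.9,-20.896,269.88],[3.14109,-.00184,2.98714]),
([-.680182,.47155,1.333975,.00042,1.334708,-2.693817],[505.867,-310.79,222.26],[-3.14054,.00096,-2.69885]),
([-.318386,.515511,1.627919,.00117,1.000596,-1.739804],[539.364,-97.0,100.467],[3.1402,-.0022,2.99158]),
([-.18349914889637392,.2763003273322898,1.8771003168657112,.00016,.9957884873114533,-1.6020948460651645],[433.8469804889104,-2.767529821586201,144.14354330652174],[3.14121902621437,-0.007588508474573041,2.9893043707079037]),
([-.19798642812327227,.10172161968289413,2.2180454195077197,.05037838130370419,.3907846449256695,-1.6582823322432712],[438.57364886698446,-3.8391202460149927,145.08920380107244],[3.1412529308187587,.43188719565897626,2.9886357583601715])]
if __name__=="__main__":
    # find CY
    for q,p,r in S:
        R=Ro.from_euler("xyz",r).as_matrix(); _,R0=fk(q,[0]*8)
        print(np.degrees(Ro.from_matrix(R0.T@R).as_rotvec()).round(2))
    def res(P): return np.concatenate([fk(q,P)[0]-p for q,p,r in S]+[0.0005*(np.array(P)-P0)])
    P0=np.array([300,0,77,400,0,350,250,0.])
    s=least_squares(res,P0);print(s.x.round(1));print(res(s.x)[:18].reshape(-1,3).round(1))
E
python3 kin.py
```

```text
[ 1.e-02 -1.e-02  9.e+01]
[-0. -0. 90.]
[ 0.  0. 90.]
[ 0. -0. 90.]
[-0. -0. 90.]
[-0. -0. 90.]
[222.9   0.   76.4 506.2  46.5 379.6 318.1   0. ]
[[-0.  0. -0.]
 [-0. -0.  0.]
 [-0. -0.  0.]
 [ 0. -0.  0.]
 [-0. -0.  0.]
 [ 0.  0.  0.]]
```

The kinematic model fits to 0.0 mm. Next I'll check which tilts are feasible along the push.

```bash
cat > ik.py <<'E'
import kin; kin.CY=np_cy=1.5707963267948966
from kin import *
P=np.array([222.9,0,76.4,506.2,46.5,379.6,318.1,0.])
def refit():
    global P
    r=lambda P:np.concatenate([fk(q,P)[0]-p for q,p,_ in S]+[1e-4*(P-P0)]);P0=P.copy()
    P=least_squares(r,P0).x
refit()
LO=X(-2.53,-.77,.04,-1,.28,-3.11);HI=X(2.53,2.02,2.7,4.14,2.66,3.11)
A=np.radians(-8.75);ux=X(np.cos(A),np.sin(A),0);uy=X(-np.sin(A),np.cos(A),0);O=X(661.5,-38.5,0);uz=X(0,0,1)
def target(xd,yd,z,a,lean=0,flip=False):
    """tool z tilted a(deg) toward box, leaning sideways (deg about dryer x)"""
    R0=np.column_stack([-ux,uy,-uz])   # tool x to robot
    if flip: R0=np.column_stack([ux,-uy,-uz])
    R=Ro.from_rotvec(np.radians(lean)*ux).as_matrix()@Ro.from_rotvec(-np.radians(a)*uy).as_matrix()@R0
    return O+xd*ux+yd*uy+X(0,0,z),R
def ik(p,R,q0s):
    best=None
    for q0 in q0s:
        f=lambda q:np.concatenate([(fk(q,P)[0]-p)/100,Ro.from_matrix(fk(q,P)[1].T@R).as_rotvec()])
        s=least_squares(f,np.clip(q0,LO+.001,HI-.001),bounds=(LO,HI),max_nfev=200)
        if best is None or s.cost<best.cost: best=s
    return best.x,np.sqrt(2*best.cost)
E
python3 - <<'E'
from ik import *
print(P.round(2))
seeds0=[X(-.2,.4,2,0,.4,-1.6)]
seedsF=[X(-.2,.4,2,3.14,.5,1.5),X(-.2,.4,2,3.14,.5,-1.6)]
seedsM=[X(-.2,.4,2,.8,.4,-2.2),X(-.2,.4,2,1.57,.4,-3),X(-.2,.4,2,-.8,.4,-.8)]
for a in(35,40,45,55,60,65,70):
  for xd in(-200,-100,-40,20):
    out=[]
    for nm,sd,fl in(("n",seeds0,0),("f",seedsF,0),("fF",seedsF,1),("m",seedsM,0)):
        q,e=ik(*target(xd,0,32,a,0,fl),sd);out.append(f"{nm}:{e:.3f}"+(str(q.round(2)) if e<.01 else""))
    print(a,xd,*out)
E
```

```text
[222.9    0.    76.4  506.2   46.5  379.6  318.08   0.  ]
35 -200 n:0.300 f:0.000[-0.2   0.48  2.43  3.06  0.38  1.6 ] fF:0.000[-0.2   0.48  2.43  3.06  0.38 -1.54] m:0.270
35 -100 n:0.219 f:0.046 fF:0.046 m:0.219
35 -40 n:0.192 f:0.101 fF:0.101 m:0.192
35 20 n:0.138 f:0.138 fF:0.157 m:0.138
40 -200 n:0.370 f:0.000[-0.21  0.54  2.5   3.08  0.6   1.58] fF:0.000[-0.21  0.54  2.5   3.08  0.6  -1.56] m:0.337
40 -100 n:0.272 f:0.000[-0.19  0.57  2.24  3.07  0.37  1.61] fF:0.000[-0.19  0.57  2.24  3.07  0.37 -1.54] m:0.272
40 -40 n:0.237 f:0.015 fF:0.015 m:0.237
40 20 n:0.224 f:0.071 fF:0.071 m:0.210
45 -200 n:0.446 f:0.000[-0.21  0.62  2.57  3.08  0.83  1.57] fF:0.000[-0.21  0.62  2.57  3.08  0.83 -1.57] m:0.411
45 -100 n:0.339 f:0.000[-0.19  0.61  2.3   3.09  0.56  1.59] fF:0.000[-0.19  0.61  2.3   3.09  0.56 -1.55] m:0.339
45 -40 n:0.297 f:0.000[-0.19  0.64  2.14  3.08  0.43  1.6 ] fF:0.000[-0.19  0.64  2.14  3.08  0.43 -1.54] m:0.297
45 20 n:0.257 f:0.000[-0.18  0.68  1.98  3.07  0.31  1.62] fF:0.000[-0.18  0.68  1.98  3.07  0.31 -1.52] m:0.257
55 -200 n:0.604 f:0.000[-0.22  0.89  2.68
[... 864 characters left out ...]
-0.2   0.94  2.46  3.09  1.39  1.56] fF:0.000[-0.2   0.94  2.46  3.09  1.39 -1.58] m:0.652
65 -40 n:0.602 f:0.000[-0.19  0.88  2.3   3.1   1.18  1.57] fF:0.000[-0.19  0.88  2.3   3.1   1.18 -1.57] m:0.602
65 20 n:0.550 f:0.000[-0.19  0.87  2.14  3.1   1.01  1.58] fF:0.000[-0.19  0.87  2.14  3.1   1.01 -1.57] m:0.550
70 -200 n:0.851 f:0.066 fF:0.066 m:0.813
70 -100 n:0.777 f:0.000[-0.21  1.04  2.47  3.09  1.59  1.55] fF:0.000[-0.21  1.04  2.47  3.09  1.59 -1.59] m:0.734
70 -40 n:0.684 f:0.000[-0.2   0.97  2.31  3.1   1.36  1.56] fF:0.000[-0.2   0.97  2.31  3.1   1.36 -1.58] m:0.684
70 20 n:0.632 f:0.000[-0.19  0.94  2.16  3.1   1.18  1.57] fF:0.000[-0.19  0.94  2.16  3.1   1.18 -1.57] m:0.632
```

The elbow-normal wrist can't tilt past about 30°, but the flipped branch (q4≈3.1) reaches a 50° tilt with the camera on top over the whole push. I'll plan the wrist flip high up, as Cartesian rows taken from a joint path.

```bash
python3 - <<'E'
from ik import *
sF=[X(-.2,.4,2,3.1,.6,-1.6),X(-.2,.2,2.3,3.1,.6,-1.6)]
for xd,z,a in((-215,33,50),(-205,33,50),(-205,33,45),(-205,120,50),(-205,200,50),(-205,200,60),(-150,200,50),(-150,220,60),(-100,200,50),(-100,220,60),(10,33,50)):
    q,e=ik(*target(xd,0,z,a,0,True),sF);print(xd,z,a,round(e,4),q.round(3))
E
```

```text
-215 33 50 0.0 [-0.222  0.769  2.67   3.084  1.17  -1.593]
-205 33 50 0.0 [-0.219  0.747  2.641  3.085  1.118 -1.589]
-205 33 45 0.0 [-0.213  0.623  2.58   3.084  0.847 -1.576]
-205 120 50 0.0 [-0.219  0.317  2.575  3.055  0.625 -1.543]
-205 200 50 0.0351 [-0.232  0.023  2.485  2.888  0.28  -1.376]
-205 200 60 0.0 [-0.231  0.125  2.601  3.027  0.634 -1.518]
-150 200 50 0.0445 [-0.216  0.126  2.376  2.931  0.28  -1.407]
-150 220 60 0.0 [-0.212  0.132  2.446  3.031  0.485 -1.503]
-100 200 50 0.0606 [-0.209  0.21   2.275  2.942  0.28  -1.412]
-100 220 60 0.0 [-0.202  0.207  2.332  3.043  0.447 -1.507]
10 33 50 0.0 [-0.185  0.707  2.062  3.09   0.5   -1.546]
```

```bash
cat > plan.py <<'E'
from ik import *
def rows(q0,q1,n,per=8,bump=0):
    Ts=[]
    for s in np.linspace(0,1,n+1):
        q=q0+(q1-q0)*s; q[4]+=bump*np.sin(np.pi*s); Ts.append(fk(q,P)+(q,))
    for k in range(0,n,per):
        p0,R0,_=Ts[k]; print("call from",p0.round(0))
        an=[];sl=[]
        for i in range(k+1,min(k+per,n)+1):
            p,R,q=Ts[i]; an.append(np.degrees(Ro.from_matrix(R@R0.T).as_rotvec()).round(1).tolist()); sl.append((p-p0).round(1).tolist())
        print(an);print(sl);print("end pose",p.round(1),Ro.from_matrix(R).as_euler("xyz").round(3),"zaxis",R[:,2].round(2),q.round(2))
E
python3 - <<'E'
from plan import *
from plant import bot
q0=bot.get_obs()["joint_positions"]
q1,e=ik(*target(-205,0,185,60,0,True),[X(-.2,.2,2.5,3.1,.6,-1.6)]);print(e,q1.round(3))
rows(q0,q1,32,8,.1)
E
```

```text
2.9316123654498295e-10 [-0.231  0.198  2.627  3.04   0.731 -1.534]
call from [439.  -4. 145.]
[[4.4, 1.2, -3.9], [8.8, 2.5, -7.7], [13.2, 3.6, -11.5], [17.6, 4.8, -15.3], [22.0, 5.9, -19.2], [26.4, 6.9, -23.0], [30.8, 7.8, -26.8], [35.2, 8.7, -30.6]]
[[-10.2, 14.0, -7.8], [-19.5, 28.7, -14.3], [-27.8, 44.1, -19.3], [-34.9, 59.8, -23.0], [-40.7, 75.7, -25.2], [-45.1, 91.4, -26.0], [-48.1, 106.7, -25.5], [-49.6, 121.4, -23.8]]
end pose [388.9 117.6 121.3] [2.665 0.009 2.327] zaxis [ 0.34  0.31 -0.89] [-0.21  0.13  2.32  0.8   0.55 -1.63]
call from [389. 118. 121.]
[[4.3, 0.8, -3.9], [8.5, 1.5, -7.9], [12.7, 2.1, -11.9], [16.8, 2.6, -15.9], [20.8, 3.0, -20.1], [24.8, 3.4, -24.2], [28.6, 3.6, -28.5], [32.4, 3.8, -32.8]]
[[-0.1, 13.8, 2.9], [1.2, 26.5, 6.9], [3.8, 37.9, 11.7], [7.6, 47.7, 17.3], [12.6, 55.8, 23.4], [18.5, 62.1, 29.8], [25.3, 66.3, 36.5], [32.6, 68.6, 43.2]]
end pose [421.5 186.2 164.5] [ 2.455 -0.515  1.795] zaxis [ 0.53  0.51 -0.67] [-0.21  0.15  2.42  1.55  0.66 -1.6 ]
call from [422. 186. 165.]
[[3.6, 0.3, -4.4], [7.0, 0.5, -8.9], [10.4, 0.7, -13.5], [13.6, 0.9, -18.2], [16.7, 1.0, -22.9], [19.7, 1.2, -27.7], [22.6, 1.3, -32.5], [25.4, 1.4, -37.4]]
[[7.7, 0.1, 6.5], [15.7, -1.9, 12.8], [23.6, -6.0, 18.5], [31.3, -12.1, 23.7], [38.5, -20.2, 28.2], [45.0, -30.1, 31.9], [50.6, -41.8, 34.8], [55.2, -55.0, 36.7]]
end pose [476.8 131.2 201.2] [ 2.571 -0.942  1.051] zaxis [ 0.81  0.32 -0.49] [-0.22  0.17  2.52  2.29  0.72 -1.57]
call from [477. 131. 201.]
[[2.7, 0.3, -5.0], [5.3, 0.6, -10.0], [7.7, 0.9, -15.0], [10.1, 1.2, -20.1], [12.4, 1.6, -25.3], [14.6, 1.9, -30.5], [16.8, 2.2, -35.7], [18.8, 2.5, -40.9]]
[[3.4, -14.6, 1.0], [5.3, -30.3, 1.1], [5.8, -47.1, 0.2], [4.6, -64.6, -1.5], [1.7, -82.7, -4.1], [-3.0, -101.2, -7.5], [-9.5, -119.9, -11.6], [-17.9, -138.5, -16.2]]
end pose [458.9  -7.3 185. ] [ 3.142 -1.047 -0.153] zaxis [ 0.86 -0.13 -0.5 ] [-0.23  0.2   2.63  3.04  0.73 -1.53]
```

Call:
servo_tool(angular=[[4.4,1.2,-3.9],[8.8,2.5,-7.7],[13.2,3.6,-11.5],[17.6,4.8,-15.3],[22,5.9,-19.2],[26.4,6.9,-23],[30.8,7.8,-26.8],[35.2,8.7,-30.6],[35.2,8.7,-30.6]], slide=[[-10,14,-8],[-19.5,29,-14],[-28,44,-19],[-35,60,-23],[-41,76,-25],[-45,91,-26],[-48,107,-25.5],[-49.6,121,-24],[-49.6,121,-24]], grip=[-1,-1,-1,-1,-1,-1,-1,-1,-1])

```text
time: 11.63
tool_pos: [391.1, 118.1, 122.1]
tcp_rot: [2.663, 0.007, 2.326]
contact_force: [0.1, -0.8, -0.3]
grip_width: 1.0
```

```bash
python3 - <<'E'
from plant import bot
o=bot.get_obs();print(o["time"],o["tool_pos"].round(1),o["tcp_rot"].round(3),o["joint_positions"].round(3),o["grip_width"])
E
```

```text
11.6333 [391.1 118.1 122.1] [2.663 0.007 2.326] [-0.205  0.128  2.315  0.796  0.549 -1.621] 0.9957113224232916
```

Tracking matches the plan, so I'll continue.

Call:
servo_tool(angular=[[4.3,0.8,-3.9],[8.5,1.5,-7.9],[12.7,2.1,-11.9],[16.8,2.6,-15.9],[20.8,3,-20.1],[24.8,3.4,-24.2],[28.6,3.6,-28.5],[32.4,3.8,-32.8],[32.4,3.8,-32.8]], slide=[[0,14,3],[1,26.5,7],[4,38,12],[7.5,48,17],[12.5,56,23.5],[18.5,62,30],[25,66,36.5],[32.6,68.6,43],[32.6,68.6,43]], grip=[-1,-1,-1,-1,-1,-1,-1,-1,-1])

```text
time: 12.38
tool_pos: [424.2, 185.7, 165.6]
tcp_rot: [2.455, -0.514, 1.793]
contact_force: [-1.4, 0.4, -0.1]
grip_width: 0.8
```

Call:
servo_tool(angular=[[3.6,0.3,-4.4],[7,0.5,-8.9],[10.4,0.7,-13.5],[13.6,0.9,-18.2],[16.7,1,-22.9],[19.7,1.2,-27.7],[22.6,1.3,-32.5],[25.4,1.4,-37.4],[25.4,1.4,-37.4]], slide=[[7.7,0,6.5],[15.7,-2,13],[23.6,-6,18.5],[31.3,-12,24],[38.5,-20,28],[45,-30,32],[50.6,-42,35],[55,-55,37],[55,-55,37]], grip=[-1,-1,-1,-1,-1,-1,-1,-1,-1])

```text
time: 13.13
tool_pos: [478.6, 130.5, 202.3]
tcp_rot: [2.574, -0.94, 1.05]
contact_force: [-0.6, -0.2, 0.3]
grip_width: 0.5
```

Call:
servo_tool(angular=[[2.7,0.3,-5],[5.3,0.6,-10],[7.7,0.9,-15],[10.1,1.2,-20.1],[12.4,1.6,-25.3],[14.6,1.9,-30.5],[16.8,2.2,-35.7],[18.8,2.5,-40.9],[18.8,2.5,-40.9],[18.8,2.5,-40.9]], slide=[[3.4,-14.6,1],[5.3,-30,1],[5.8,-47,0],[4.6,-64.6,-1.5],[1.7,-82.7,-4],[-3,-101,-7.5],[-9.5,-120,-11.6],[-18,-138.5,-16],[-18,-138.5,-16],[-18,-138.5,-16]], grip=[-1,-1,-1,-1,-1,-1,-1,-1,-1,-1])

```text
time: 13.97
tool_pos: [460.7, -6.7, 186.5]
tcp_rot: [3.139, -1.046, -0.142]
contact_force: [0.1, -0.4, 0.5]
grip_width: 0.3
```

```bash
python3 - <<'E'
from plant import bot
from ik import *
o=bot.get_obs();print(o["time"],o["tool_pos"].round(1),o["tcp_rot"].round(3),o["joint_positions"].round(3),o["grip_width"])
R=Ro.from_euler("xyz",o["tcp_rot"]).as_matrix();D=np.array([ux,uy,uz])
print("dryer TCP",(D@(o["tool_pos"]-O)).round(1))
pt,Rt=target(-205,0,33,50,0,True)
print("to prepush: slide",(pt-o["tool_pos"]).round(1),"turn",np.degrees(Ro.from_matrix(Rt@R.T).as_rotvec()).round(2))
E
python3 chk.py 6; python3 - <<'E'
from plant import bot
import cv2
cv2.imwrite("pics/side6.png",bot.capture("side")["img"])
E
```

```text
13.9667 [460.7  -6.7 186.5] [ 3.139 -1.046 -0.142] [-0.238  0.19   2.62   3.018  0.715 -1.526] 0.2758500847080638
dryer TCP [-203.3    0.9  186.5]
to prepush: slide [  -1.8   -0.6 -153.5] turn [ 1.53  9.79 -0.51]
13.9667 [460.73544162  -6.70139708 186.53287254] [179.87029788 -59.91172017  -8.12793152] [ 0.11429614 -0.41702691  0.47329056] 0.2758500847080638 [-0.238  0.19   2.62   3.018  0.715 -1.526]
wrist block 1764 x [-105.2  -35.6] y [-23.7  25.5] z 77.1
top block 159 x [-114.8  -35.2] y [-20.6  27.7] z 79.3
top tab 124 x [-181.9  -35.1] y [-20.6  25.8] z 47.4
top tongue 359 x [-189.5  -21.6] y [-27.8  27. ] z 22.3
side block 217 x [-119.   -36.8] y [-26.8  25.2] z 77.0
side tab 173 x [-184.3  -36.4] y [-27.6  23.6] z 48.1
side tongue 289 x [-202.8  -29.8] y [-27.7  27.7] z 21.1
```

View pics/side6.png

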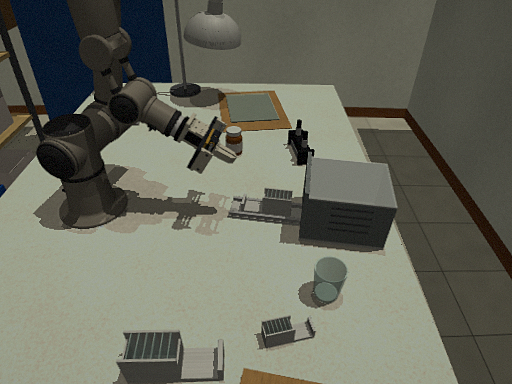

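View pics/w6.png

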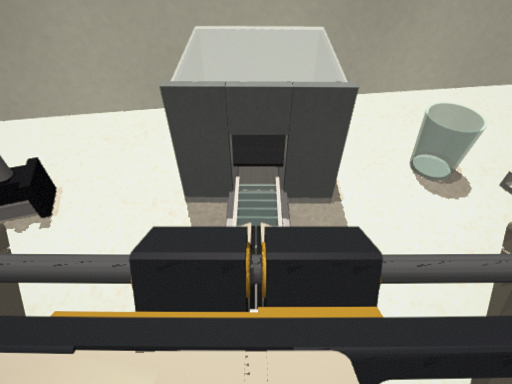

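The wrist camera, now on top, shows the opening and flap at (258,150) with the rack lined up at (258,205). Before going in, I'll check the gripper's own front geometry in tool coordinates.

```bash
python3 - <<'E'
from plant import bot
from h import *
c=bot.capture("wrist");X=cloud(c,np.eye(4)).reshape(-1,3);X=X[np.isfinite(X).all(1)]
for z0 in range(-110,2,10):
    q=X[(X[:,2]>=z0)&(X[:,2]<z0+10)&(abs(X[:,1])<130)&(abs(X[:,0])<70)]
    if len(q): print(z0,len(q),"x",np.percentile(q[:,0],[1,99]).round(),"y",np.percentile(q[:,1],[1,99]).round())
E
```

```text
-110 22028 x [19. 27.] y [-52.  51.]
-100 8826 x [21. 36.] y [-52.  51.]
-90 19320 x [21. 37.] y [-68.  67.]
-80 3932 x [-19.  37.] y [-80.  79.]
-70 1099 x [-25.  36.] y [-81.  80.]
-60 27 x [-6.  0.] y [-3.  2.]
-50 274 x [-9.  2.] y [-3.  2.]
-40 60 x [-4. 10.] y [-3.  2.]
-30 132 x [ 9. 12.] y [-4.  3.]
-20 124 x [ 9. 11.] y [-4.  3.]
-10 140 x [ 9. 11.] y [-8.  7.]
0 1 x [9. 9.] y [-3. -3.]
```

Call:
servo_tool(angular=[[0.2,1.5,-0.1],[0.5,3,-0.2],[0.8,5,-0.3],[1,6.5,-0.4],[1.3,8,-0.5],[1.5,9.8,-0.5],[1.5,9.8,-0.5],[1.5,9.8,-0.5],[1.5,9.8,-0.5]], slide=[[-1,-0.6,-22],[-1.8,-0.6,-45],[-1.8,-0.6,-68],[-1.8,-0.6,-91],[-1.8,-0.6,-114],[-1.8,-0.6,-134],[-1.8,-0.6,-148],[-1.8,-0.6,-153.5],[-1.8,-0.6,-153.5]], grip=[-1,-1,-1,-1,-1,-1,-1,-1,-1])

```text
time: 14.97
tool_pos: [457.7, -8.1, 30.7]
tcp_rot: [-3.14, -0.868, -0.16]
contact_force: [0.3, -0.0, 0.8]
grip_width: 0.4
```

```bash
cat > st.py <<'E'
from plant import bot
from ik import *
import sys
o=bot.get_obs();D=np.array([ux,uy,uz]);R=Ro.from_euler("xyz",o["tcp_rot"]).as_matrix()
print(o["time"],"dryer TCP",(D@(o["tool_pos"]-O)).round(1),"zaxis",(D@R[:,2]).round(3),"yaxis",(D@R[:,1]).round(3),"F",(D@o["contact_force"]).round(1),o["joint_positions"].round(3))
if len(sys.argv)>1:
    xd,z,a=map(float,sys.argv[1:4]);pt,Rt=target(xd,0,z,a,0,True)
    print("slide",(pt-o["tool_pos"]).round(1),"turn",np.degrees(Ro.from_matrix(Rt@R.T).as_rotvec()).round(2))
E
python3 st.py -120 33 50
```

```text
14.9667 dryer TCP [-206.1   -0.9   30.7] zaxis [ 0.763 -0.003 -0.646] yaxis [-0.005 -1.    -0.001] F [0.3 0.  0.8] [-0.219  0.754  2.641  3.089  1.121 -1.586]
slide [ 85.2 -12.2   2.3] turn [-0.11 -0.22  0.3 ]
```

Call:
servo_tool(angular=[[0,0,0],[0,0,0],[0,0,0],[0,0,0],[0,0,0],[0,0,0],[0,0,0],[0,0,0],[0,0,0],[0,0,0]], slide=[[6,0,0.5],[12,-1,1],[18,-2,1],[24,-2.9,1],[30,-3.8,1],[36,-4.7,1],[42,-5.6,1],[48,-6.5,1],[54,-7.4,1],[60,-8.3,1]], grip=[-1,-1,-1,-1,-1,-1,-1,-1,-1,-1])

```text
time: 15.8
tool_pos: [518.1, -16.8, 33.5]
tcp_rot: [-3.14, -0.871, -0.16]
contact_force: [-2.2, 0.1, 2.1]
grip_width: 0.5
```

```bash
python3 st.py; python3 chk.py 7
```

```text
15.8 dryer TCP [-145.    -0.4   33.5] zaxis [ 0.765 -0.005 -0.644] yaxis [-0.007 -1.    -0.001] F [-2.2 -0.3  2.1] [-0.2    0.676  2.471  3.1    0.877 -1.57 ]
15.8 [518.12820241 -16.84624414  33.54644821] [-179.92386531  -49.89975627   -9.19041048] [-2.23062879  0.0718625   2.0510557 ] 0.5266398824623261 [-0.2    0.676  2.471  3.1    0.877 -1.57 ]
wrist block 5342 x [-74.5  -3.3] y [-23.9  25.5] z 77.3
wrist tab 3485 x [-152.1  -62.1] y [-23.9  24.7] z 47.8
wrist tongue 4034 x [-114.6  -73.5] y [-24.  25.] z 22.3
top block 175 x [-231.8   -4.9] y [-26.6  27.9] z 78.7
top tab 150 x [-150.   -10.4] y [-20.5  26.6] z 48.1
top tongue 310 x [-159.9  -14.6] y [-27.8  27.7] z 22.5
side block 232 x [-234.7   -4.2] y [-27.2  24.3] z 77.0
side tab 222 x [-178.1   -4.7] y [-27.4  23.6] z 47.8
side tongue 270 x [-133.5   -8.2] y [-27.8  25.6] z 21.2
```

View pics/w7.png

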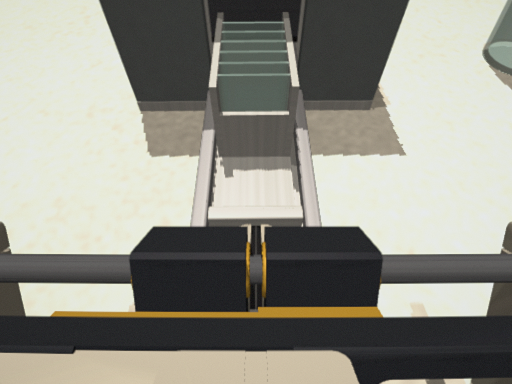

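The rack is straight between the rails with its front just entering the opening, and the push force is about 2 N. Continuing.

Call:
servo_tool(angular=[[0,0,0],[0,0,0],[0,0,0],[0,0,0],[0,0,0],[0,0,0],[0,0,0],[0,0,0],[0,0,0],[0,0,0]], slide=[[6,-0.9,0],[12,-1.8,0],[18,-2.7,-0.5],[24,-3.6,-1],[30,-4.5,-1],[36,-5.4,-1],[42,-6.3,-1],[48,-7.2,-1],[54,-8.1,-1],[60,-9,-1]], grip=[-1,-1,-1,-1,-1,-1,-1,-1,-1,-1])

```text
time: 16.78
tool_pos: [578.3, -25.9, 32.5]
tcp_rot: [-3.14, -0.871, -0.16]
contact_force: [-2.0, 1.5, 1.7]
grip_width: 0.1
```

```bash
python3 st.py; python3 chk.py 8
```

```text
16.7833 dryer TCP [-84.2  -0.2  32.5] zaxis [ 0.765 -0.005 -0.644] yaxis [-0.007 -1.    -0.001] F [-2.2  1.2  1.7] [-0.191  0.671  2.31   3.104  0.71  -1.562]
16.7833 [578.25724667 -25.87880865  32.45432592] [-179.92510253  -49.89542531   -9.19178915] [-1.98124886  1.49933582  1.6799983 ] 0.07280332011631217 [-0.191  0.671  2.31   3.104  0.71  -1.562]
wrist block 500 x [-131.    -3.1] y [-24.7  25.3] z 78.5
wrist tab 3454 x [-92.9 -12.5] y [-24.   24.7] z 47.8
wrist tongue 4076 x [-54.1 -12.9] y [-24.1  24.9] z 22.3
top block 34 x [-180.3   -4.1] y [-27.6  25.8] z 79.9
top tab 92 x [-93.9  -9.7] y [-20.9  26.7] z 48.8
top tongue 267 x [-133.3   -9.9] y [-27.8  27.2] z 22.7
side block 69 x [-183.6   -3.8] y [-27.3  22.5] z 75.6
side tab 111 x [-119.4   -4.6] y [-27.1  21.3] z 47.0
side tongue 240 x [-163.1   -8.2] y [-26.8  27.6] z 21.2
```

View pics/w8.png

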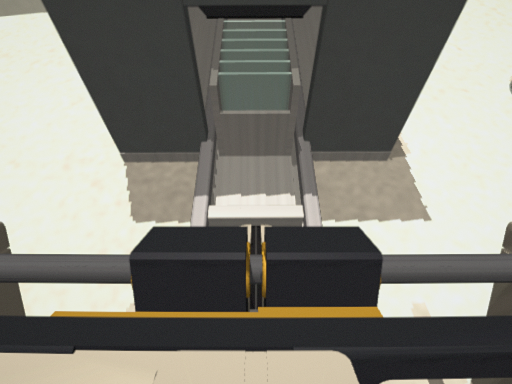

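The flap is lifted and the block is passing under it, still straight. Continuing.

Call:
servo_tool(angular=[[0,0,0],[0,0,0],[0,0,0],[0,0,0],[0,0,0],[0,0,0],[0,0,0],[0,0,0],[0,0,0],[0,0,0]], slide=[[6,-0.9,0],[12,-1.8,0],[18,-2.7,0],[24,-3.6,0],[30,-4.5,0],[36,-5.4,0],[42,-6.3,0],[48,-7.2,0],[54,-8.1,0],[60,-9,0]], grip=[-1,-1,-1,-1,-1,-1,-1,-1,-1,-1])

```text
time: 17.77
tool_pos: [638.1, -34.9, 32.4]
tcp_rot: [-3.14, -0.871, -0.16]
contact_force: [-3.3, 0.8, -1.0]
grip_width: 0.6
```

```bash
python3 st.py; python3 chk.py 9|grep wrist; python3 - <<'E'
from plant import bot
import cv2
im=bot.capture("side")["img"];cv2.imwrite("pics/side9.png",cv2.resize(im[80:270,160:420],None,fx=3,fy=3,interpolation=cv2.INTER_CUBIC))
E
```

```text
17.7667 dryer TCP [-23.7   0.   32.4] zaxis [ 0.765 -0.005 -0.644] yaxis [-0.007 -1.    -0.001] F [-3.4  0.3 -1. ] [-0.184  0.689  2.15   3.105  0.568 -1.556]
wrist tab 2223 x [-34.3  -9.9] y [-23.8  24.7] z 47.8
```

View pics/w9.png

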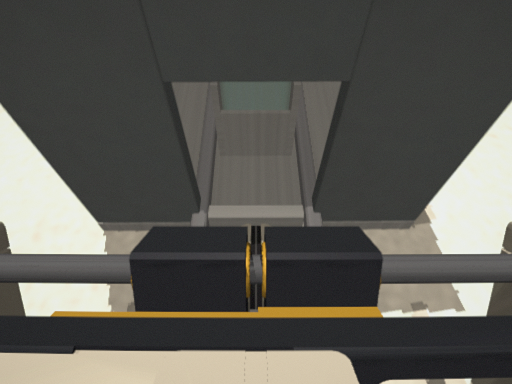

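View pics/side9.png

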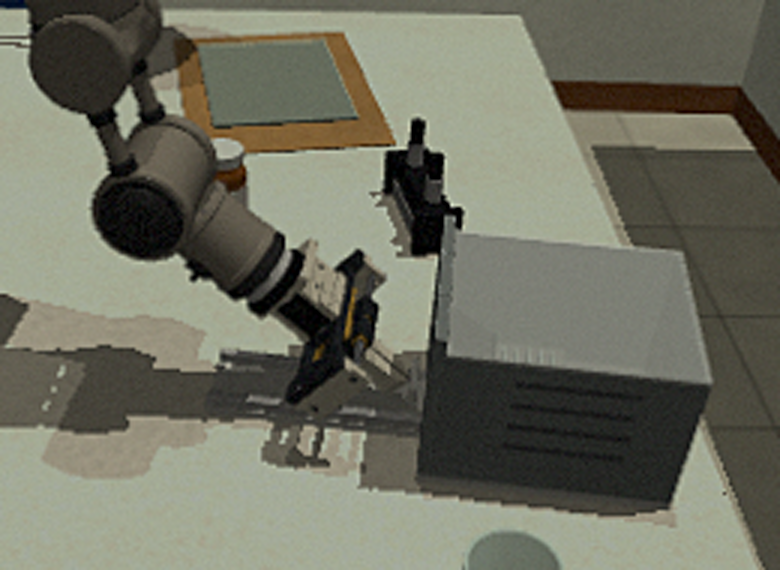

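Tail at about -17, and the body corner clears the wall. Final push of 34 mm.

Call:
servo_tool(angular=[[0,0,0],[0,0,0],[0,0,0],[0,0,0],[0,0,0],[0,0,0],[0,0,0],[0,0,0],[0,0,0],[0,0,0]], slide=[[5,-0.8,0],[10,-1.5,0],[15,-2.3,0],[20,-3,0],[24,-3.6,0],[28,-4.2,0],[31,-4.7,0],[33,-5,0],[34,-5.2,0],[34,-5.2,0]], grip=[-1,-1,-1,-1,-1,-1,-1,-1,-1,-1])

```text
time: 18.8
tool_pos: [671.8, -40.0, 32.5]
tcp_rot: [-3.14, -0.871, -0.16]
contact_force: [-1.8, 0.7, 0.3]
grip_width: 0.1
```

```bash
python3 st.py; python3 - <<'E'
from plant import bot
from h import *
from ik import ux,uy,uz,O
o=bot.get_obs();c=bot.capture("wrist");W=cloud(c,pose(o));cv2.imwrite("pics/w10.png",c["img"])
D=(W.reshape(-1,3)-O)@np.array([ux,uy,uz]).T
q=D[np.isfinite(D).all(1)];q=q[(abs(q[:,1])<28)&(q[:,0]>-20)&(q[:,0]<250)]
t=q[(q[:,2]>43)&(q[:,2]<51)];print("tab",len(t),np.percentile(t[:,0],[1,50,99]).round(1),np.percentile(t[:,1],[1,99]).round(1))
t=q[(q[:,2]>17)&(q[:,2]<27)];print("tongue",len(t),np.percentile(t[:,0],[1,50,99]).round(1),np.percentile(t[:,1],[1,99]).round(1) if len(t) else 0)
E
```

```text
18.8 dryer TCP [10.4  0.1 32.5] zaxis [ 0.765 -0.005 -0.644] yaxis [-0.007 -1.    -0.001] F [-1.9  0.4  0.3] [-0.182  0.707  2.059  3.105  0.496 -1.552]
tab 955 [ 4.1 16.7 18.7] [-23.7  24.5]Traceback (most recent call last):
  File "<stdin>", line 8, in <module>
    return _quantile_unchecked(
        a, q, axis, out, overwrite_input, method, keepdims, weights)
    return _ureduce(a,
                    func=_quantile_ureduce_func,
    ...<5 lines>...
                    overwrite_input=overwrite_input,
                    method=method)
    r = func(a, **kwargs)
    result = _quantile(arr,
                       quantiles=q,
    ...<2 lines>...
                       out=out,
                       weights=wgt)
    slices_having_nans = np.isnan(arr[-1, ...])
                                  ~~~^^^^^^^^^
IndexError: index -1 is out of bounds for axis 0 with size 0
```

View pics/w10.png

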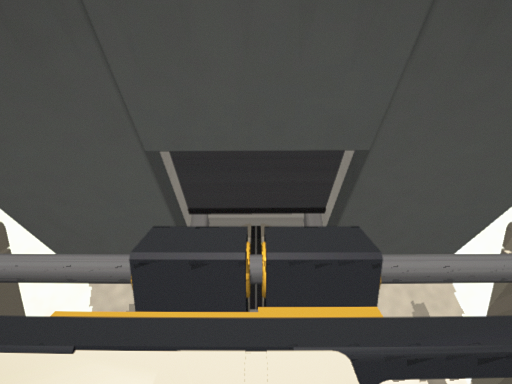

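The flap has dropped (dark panel, lower edge at row 210), and the tab sits behind the wall's outer face at about x=+16. Drawing straight back.

Call:
servo_tool(angular=[[0,0,0],[0,0,0],[0,0,0],[0,0,0],[0,0,0],[0,0,0],[0,0,0],[0,0,0],[0,0,0],[0,0,0]], slide=[[-5,0.8,0],[-12,1.8,0],[-24,3.6,0],[-40,6.1,0],[-60,9.1,2],[-80,12.2,6],[-105,16,12],[-130,19.8,20],[-140,21.3,25],[-140,21.3,25]], grip=[-1,-1,-1,-1,-1,-1,-1,-1,-1,-1])

```text
time: 19.68
tool_pos: [528.6, -18.0, 57.6]
tcp_rot: [-3.14, -0.868, -0.16]
contact_force: [-0.4, 0.4, -0.6]
grip_width: 0.3
```

```bash
python3 st.py; python3 - <<'E'
from plant import bot
from h import *
from ik import ux,uy,uz,O
import pickle
o=bot.get_obs();c=bot.capture("wrist");W=cloud(c,pose(o));cv2.imwrite("pics/w11.png",c["img"])
D=(W.reshape(-1,3)-O)@np.array([ux,uy,uz]).T
q=D[np.isfinite(D).all(1)];q=q[(abs(q[:,1])<32)&(q[:,0]>-10)&(q[:,0]<250)]
for nm,lo,hi in(("flap",58,112),("tab",42,52),("tabface",25,42),("tongue",17,25)):
    t=q[(q[:,2]>lo)&(q[:,2]<hi)]
    if len(t)>20: print(nm,len(t),np.percentile(t[:,0],[1,50,99]).round(1),np.percentile(t[:,1],[1,99]).round(1))
d0=pickle.load(open("cap0.pkl","rb"))
for n in("top","side"):
    im=bot.capture(n);cv2.imwrite(f"pics/{n}11.png",im["img"])
    for nm,(x0,x1,y0,y1,zz) in{"bottle":(385,480,290,400,30),"beaker":(650,760,-390,-270,30),"appl":(630,760,240,450,30)}.items():
        r=[]
        for cc in(d0[n],im):
            p=cloud(cc).reshape(-1,3);p=p[np.isfinite(p).all(1)]
            m=(p[:,0]>x0)&(p[:,0]<x1)&(p[:,1]>y0)&(p[:,1]<y1)&(p[:,2]>zz)&(p[:,2]<150);r.append((p[m].mean(0).round(1),m.sum()))
        print(n,nm,r)
E
```

```text
19.6833 dryer TCP [-134.4    0.    57.6] zaxis [ 0.763 -0.004 -0.646] yaxis [-0.006 -1.    -0.001] F [-0.4  0.3 -0.6] [-0.197  0.583  2.435  3.098  0.744 -1.563]
flap 5699 [13.  14.8 16.3] [-31.3  31.4]
tab 683 [15.4 17.3 24. ] [-23.9  24.7]
tabface 898 [15.4 16.7 18. ] [-24.1  24.9]
tongue 734 [-8.5 16.8 62.8] [-31.9  31.8]
top bottle [(array([436.5, 327. ,  87.2]), np.int64(500)), (array([436.4, 326.9,  87.4]), np.int64(504))]
top beaker [(array([ 704.2, -323.1,   72. ]), np.int64(400)), (array([ 704.1, -322.8,   71.4]), np.int64(403))]
top appl [(array([689.8, 329.8,  64.4]), np.int64(890)), (array([689.9, 329.1,  64.7]), np.int64(888))]
side bottle [(array([435.4, 313.9,  72.9]), np.int64(355)), (array([435.5, 313.9,  72.4]), np.int64(354))]
side beaker [(array([ 697.6, -322.4,   68.9]), np.int64(1105)), (array([ 697.6, -322.3,   69. ]), np.int64(1099))]
side appl [(array([687.4, 314.4,  65.8]), np.int64(486)), (array([687.4, 314.7,  66. ]), np.int64(483))]
```

View pics/w11.png

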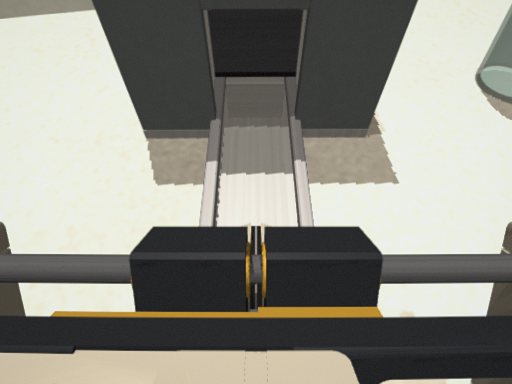

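View pics/side11.png

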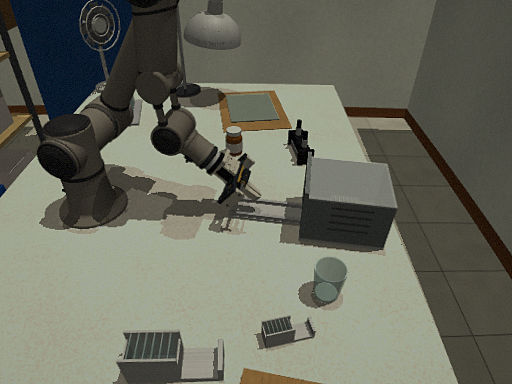

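The flap hangs vertical (x 13 to 16 over its whole height), the tab face is at x=+16.7, y is within 0.5 mm of the middle, and the bystanders haven't moved. I'll let it settle and hand in.

Call:
servo_tool(angular=[[0,0,0],[0,0,0],[0,0,0],[0,0,0]], slide=[[0,0,10],[0,0,20],[0,0,20],[0,0,20]], grip=[-1,-1,-1,-1])

```text
time: 20.17
tool_pos: [532.7, -18.9, 78.0]
tcp_rot: [-3.14, -0.873, -0.16]
contact_force: [-0.2, 0.1, 0.1]
grip_width: 0.3
```

```bash
python3 st.py; python3 -c "
from plant import bot
print(bot.close_job())"
```

```text
20.1667 dryer TCP [-130.3   -0.2   78. ] zaxis [ 0.766 -0.005 -0.642] yaxis [-0.007 -1.    -0.001] F [-0.2  0.1  0.1] [-0.197  0.515  2.418  3.094  0.665 -1.557]
the job is handed in; nothing more can be done
None
```

The rack is fully inside the drying box with the flap shut behind it, and the job was handed in at about 20 s. No verdict was reported.

**What I did:** I picked the middle-sized rack (measured 150 x 50 x 70 mm) and set it between the rails, tall end towards the flap, tail 183 mm before the wall. After letting go, I flipped the wrist to reach a 50° tilt and pushed the tab with shut fingers. I then drew back about 140 mm.

**Last checks:**
- **Rack:** the tail face is about 16 mm past the outer face of the front wall. It stands within about 0.5 mm of the middle and straight between the rails.
- **Flap:** it hangs vertical, judged from the wrist camera's depth image, since the joint itself can't be read.
- **Bystanders:** the bottle, beaker and film applicator are within 1 mm of where they started.
- **Robot:** contact force was near zero when I handed in.

**Disagreement:** the top and side cameras differed by about 4 mm in y. I used the wrist camera instead, and its measurements agreed with the placing and the push. I did not measure the height of the tall block after the flap closed, because the flap and wall hide it.

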